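# Load the burn-in dock and arm the supply

## Robot

A 6-joint arm with a two-finger parallel gripper is mounted at the origin on the work surface. World frame = base frame: x ahead of the robot, y to its left, z up, the work surface at z = 0. Lengths are in m, angles in rad, forces in N, time in s.
With the tool pointing down it reaches from about 0.35 to 0.775 m from the base axis. Payload 5.5 kg.
Tool frame: the origin (TCP) lies at the very end of the fingers, on their centre line; the grasp point (between the pads) lies env.hold_point_z behind it (env.hold_point_z is the distance from the TCP to the grasp point, in m); z points along the fingers, y is the line along which they close (so a half turn about z gives the same grasp; the last joint's range is limited). The gripper opens to 85 mm and grips with 20 to 120 N. Pads are 22 mm wide; open, the fingers measure 114 mm over their backs; the gripper's body (76 mm by 85 mm) begins 54 mm behind the grasp point. The pads swing forward as they close: fully open they stand 13 mm farther back than shut.
Start: joints at [1.059, 0.313, 0.046, 1.304, 0, 1.431], TCP at [0.209, 0.536, 0.231] pointing down, gripper open.
Joint ranges: [-2.76, 2.76], [-0.86, 1.69], [-1.03, 1.26], [-2.2, 2.34], [-1.47, 1.5], [-3.14, 3.14]. Speed limits (rad/s): [2.57, 2.57, 3.14, 3.14, 3.14, 3.14].

## Interface

Orientations are given as a unit quaternion [w, x, y, z].
In Python, from workcell import env gives the robot as it stands.
- The arm moves only by the tool carry_out, never from a script. Its argument "steps" is a list of rows, each a list of 3 entries, a list of its own where there are three numbers: the turn, a rotation vector about the tool's x, y, z in degrees, then the shift along the tool's x, y, z in cm, then the closure in counts, from 0 (fully open) to 255 (shut). A call has exactly 8 rows; each row is the pose to reach, as a shift and turn from the pose commanded when the call began, along the tool's axes at that moment; what a row does not reach only later rows make up. A row lasts 1/8 s, in which the tool goes at most 62.5 mm and 10.7 degrees, less where a joint would pass 70% of its speed; a pose out of reach is approached as far as the arm can. A call with a gripper value outside its range is refused whole. The fingers move at their own pace and stop on an object; "force" is the grip in N (left out, the last holds). Time passes only in rows, so rows that repeat a pose let the fingers close, or fill a call up. It gives the time, the measured TCP pose, the force, the opening and the grip force at its end, in the units of the state.
- env.get_state(): the state, without advancing time (a new reading comes with each control period).
- env.read_camera(name): name is "scene" or "top"; returns (picture, depth): 480x640x3 uint8, red, green, blue; 480x640 float32, m along the optical axis (not along the pixel's ray), 0 where there is no reading.
- env.get_calibration(name): a dict with "fx", "fy", "cx", "cy" (pixels), "D" ([k1, k2, p1, p2, k3] as OpenCV has them; the pictures are not rectified), "origin" and "orientation" of the camera in the world. Camera axes: x right, y up, looking along -z (the intrinsics and any distortion apply to the point x, -y, -z); pixel columns grow to the right and rows downward; lengths in m; the calibration is good to about 2 mm. A picture is of the moment at which its call begins. get_calibration takes no time and is no camera call.
- env.hand_in(): hands the job in; it is judged then, once.
The state is a dict: "clock": time; "joint_pos": joint angles; "qvel": joint speeds; "tau": joint torques, N m; "tcp_pos": TCP position; "orientation": TCP orientation; "wrist_force": force on the tool from outside, world axes, zero at the start; "ft_torque": the same for the moment, N m; "finger_gap": finger opening in m; "grip_force": force on a finger pad.
Only numpy, scipy, OpenCV 4.12 (cv2) and the standard library are available. Lean on these libraries where they do the work, as an engineer would, in place of code of your own. Each camera call takes 0.05 s, during which the arm holds its last target. There are 200 camera calls.

## Task

Load the burn-in dock: seat every loose power module fully home, grip fin up, in the narrowest bay that will accept it. Then slide the clear hood off the supply's selector knob, push the sprung knob down and turn it from stop to the two-bar mark, let it spring up there, and slide the hood fully home over it. Leave the mug standing.

Things in the scene. Friction and masses are not known exactly. Their poses are not given: they have to be found in the camera images.
- dock: Fixed aluminium dock block on the table, 130 x 246 x 32 mm; origin at the centre of its underside, z up. Four rectangular bays in its top lie side by side along its y, getting narrower from +y to -y; all are 103 mm long along its x and 22 mm deep, with 2 mm chamfers.
- dock_hole0 (a point): Centre of the mouth of the dock's bay 0 (the widest), level with the dock's top; the bay is 61 mm wide (along y), 103 mm long (along x), 22 mm deep. Axes are those of the dock.
- dock_hole1 (a point): Centre of the mouth of the dock's bay 1 (the second widest), level with the dock's top; the bay is 53 mm wide (along y), 103 mm long (along x), 22 mm deep. Axes are those of the dock.
- dock_hole2 (a point): Centre of the mouth of the dock's bay 2 (the second narrowest), level with the dock's top; the bay is 45 mm wide (along y), 103 mm long (along x), 22 mm deep. Axes are those of the dock.
- dock_hole3 (a point): Centre of the mouth of the dock's bay 3 (the narrowest), level with the dock's top; the bay is 37 mm wide (along y), 103 mm long (along x), 22 mm deep. Axes are those of the dock.
- module_a: Loose dark steel power module, about 0.35 kg: a block 100 mm long (x), 58 mm wide (y), 40 mm high, with a black upright grip fin on top, 60 mm long (x), 12 mm thick (y), 30 mm high (from 40 to 70 mm), centred. Origin at the centre of the underside, z up. It may face either way in a bay. Absent in some starts (None).
- module_b: Loose dark steel power module, about 0.35 kg: a block 100 mm long (x), 50 mm wide (y), 40 mm high, with a black upright grip fin on top, 60 mm long (x), 12 mm thick (y), 30 mm high (from 40 to 70 mm), centred. Origin at the centre of the underside, z up. It may face either way in a bay. Absent in some starts (None).
- module_c: Loose dark steel power module, about 0.35 kg: a block 100 mm long (x), 42 mm wide (y), 40 mm high, with a black upright grip fin on top, 60 mm long (x), 12 mm thick (y), 30 mm high (from 40 to 70 mm), centred. Origin at the centre of the underside, z up. It may face either way in a bay. Absent in some starts (None).
- module_d: Loose dark steel power module, about 0.35 kg: a block 100 mm long (x), 34 mm wide (y), 40 mm high, with a black upright grip fin on top, 60 mm long (x), 12 mm thick (y), 30 mm high (from 40 to 70 mm), centred. Origin at the centre of the underside, z up. It may face either way in a bay. Absent in some starts (None).
- console: Fixed grey supply console on the table, 250 (x) x 120 (y) x 45 mm high; origin at the centre of its underside, z up. The selector knob stands on its top at x = +60 mm, y = 0. Raised black marks lie round the knob: a square (stop) near its +x direction, then, going clockwise seen from above, one bar, two bars and three bars.
- selector_grip (a point): Point on the selector knob's axis, inside its black grip bar. The knob, when up, is: a round skirt, 68 mm diameter, from 13 to 21 mm above the console's top, and on it a grip bar 60 mm long, 16 mm thick, from 21 to 51 mm above the console's top; this point lies 41 mm above the console's top. Its x axis runs along the bar towards the white pointer line, z up; it turns and sinks with the knob.
- selector (a joint): Knob angle (rad), 0 to 1.75, growing clockwise seen from above; at 0 the pointer is along the console's +x. Stop sector 0 to 0.2; one bar 0.70, two bars 1.20, three bars 1.70. Up, it is caught at its mark (0.02 play) and must not be wrenched; held 8 mm or more down it turns freely. Let go within 0.1 of a mark it springs up there; between marks it may stay down.
- selector_press (a joint): How far the sprung knob is pushed down (m): 0 up, 0.010 fully down; it takes about 4 N to start and 10 N to reach the bottom. It can be pushed at the bar or with the fingertips on the skirt beside the bar.
- guard (a joint): Position of the sliding hood (m): 0 fully home over the knob, growing as it slides along the console's -x, to 0.115 fully back, clear of the knob. It stays where it is left (about 1.5 N of friction).
- guard_grip (a point): Centre of the black grip fin on top of the clear plastic hood; 78 mm above the console's top. The fin is 60 mm long (console's y), 12 mm thick (x), 28 mm high (from 61 to 89 mm above the console's top). The hood is 80 mm long (x), 116 mm wide, open at both ends, its roof 56 to 61 mm above the console's top. Moves with the hood; axes are those of the console.
- mug: Bystander: white mug, 80 mm diameter, 95 mm tall, to the left of the dock; origin at the centre of its underside.

How it is judged:
On the way, in this order (a step that is already met when the one before it is completed fails the run):
1. every module present is seated in the narrowest bay that accepts it (horizontal distance between module_a and dock_hole0 below 0.006 m and z of module_a in the frame of dock_hole0 below -0.018 m and angle between the x axis of each of module_a, module_b, module_c, module_d and the x axis of dock, either way round below 0.1 rad and angle between each of module_a, module_b, module_c, module_d's own z axis and vertical below 0.08 rad and linear speed of each of module_a, module_b, module_c, module_d below 0.03 m/s and horizontal distance between module_b and dock_hole1 below 0.006 m and z of module_b in the frame of dock_hole1 below -0.018 m and horizontal distance between module_c and dock_hole2 below 0.006 m and z of module_c in the frame of dock_hole2 below -0.018 m and horizontal distance between module_d and dock_hole3 below 0.006 m and z of module_d in the frame of dock_hole3 below -0.018 m), for 0.2 s.
2. the selector stands at the two-bar mark and has sprung up (value of joint selector between 1.12 and 1.28 rad and value of joint selector_press below 0.002 m), for 0.2 s.
3. the hood is fully home over the set knob (all of step 2 and value of joint guard below 0.006 m), for 0.2 s.
At the end, for the whole second after the job is handed in: Every module present rests at the bottom of the narrowest bay that accepts it (within 6 mm and 0.1 rad of the bay, at least 18 mm deep, upright within 0.08 rad, at rest); the selector is within 0.08 rad of the two-bar mark (1.20) and up within 2 mm; the hood is within 6 mm of fully home (all of step 1 and all of step 3); the robot touches nothing.
It fails at once if the knob is forced past a catch between marks without being pushed down (value of joint selector_press below 0.004 m and (value of joint selector between 0.38 and 0.52 rad or value of joint selector between 0.88 and 1.02 rad or value of joint selector between 1.38 and 1.52 rad)).
It fails at once if the mug is knocked over (angle between mug's own z axis and vertical above 0.6 rad).
Of module_a, module_b, module_c, module_d only 3 to 4 are there at a start; the rules pass over those that are not, and their reading is None.
At some moment in a run one of module_a, module_b, module_c, module_d may be knocked a few centimetres aside while the robot is not near it.
It also fails if it takes over 210 s, if anything falls off the work surface, if the arm or the gripper's body presses on something with over 40 N, if the wrist force passes 120 N, or if a joint passes its speed limit or range.

## Working session

There is one attempt and no reset: what is moved stays moved. The work goes in short steps, Python scripts to look and compute and a tool call to move; the robot and the scene stay as the last step left them, time stands still between calls to the robot, and variables do not carry over. Pictures are saved under pics/ and viewed, at most 14 in all, crops included, and the job is handed in when it is done.

Besides the shell and the picture viewer there is one more tool, called by a JSON object that holds its "fn" and its "kwargs", one argument or row to a line. carry_out: Moves the arm, as the interface text tells. Its arguments: {"type":"object","properties":{"steps":{"type":"array","items":{"type":"array"}},"force":{"type":"number"}},"required":["steps"]}

```bash
mkdir -p pics; ls
cat > h.py <<'E'
import numpy as np, cv2
from scipy.spatial.transform import Rotation as R
from workcell import env
def q2R(q): return R.from_quat([q[1],q[2],q[3],q[0]])
def snap(n,f):
    im,d=env.read_camera(n); np.savez('/tmp/'+f+'.npz',im=im,d=d,n=n); cv2.imwrite('pics/'+f+'.png',im[:,:,::-1]); return im,d
def cloud(f):
    z=np.load('/tmp/'+f+'.npz'); n=str(z['n']); d=z['d']; c=env.get_calibration(n)
    K=np.array([[c['fx'],0,c['cx']],[0,c['fy'],c['cy']],[0,0,1]])
    v,u=np.mgrid[0:480,0:640].astype(float)
    p=cv2.undistortPoints(np.stack([u.ravel(),v.ravel()],1)[:,None],K,np.array(c['D'])).reshape(480,640,2)
    P=np.stack([p[...,0]*d,-p[...,1]*d,-d],-1)
    W=q2R(c['orientation']).apply(P.reshape(-1,3)).reshape(480,640,3)+c['origin']
    W[d==0]=np.nan
    return z['im'],W
E
python3 - <<'E'
from h import *
s=env.get_state(); print({k:np.round(v,3) for k,v in s.items()}, env.hold_point_z)
for n in('top','scene'):
    snap(n,n+'0'); print(env.get_calibration(n))
E
```

```text
pics
{'clock': np.float64(0.0), 'joint_pos': array([ 1.059,  0.314,  0.045,  1.304, -0.   ,  1.431]), 'qvel': array([ 0.   ,  0.001,  0.001, -0.001, -0.   , -0.001]), 'tau': array([-0.0000e+00, -4.8062e+01,  2.9854e+01,  1.9000e-02, -0.0000e+00,
        0.0000e+00]), 'tcp_pos': array([0.209, 0.535, 0.23 ]), 'orientation': array([-0.   ,  0.185,  0.983, -0.001]), 'wrist_force': array([-0.228,  0.294, -0.579]), 'ft_torque': array([ 0.015,  0.022, -0.005]), 'grip_force': np.float64(0.0), 'finger_gap': np.float64(0.085)} 0.0187
{'fx': 476.4981007252394, 'fy': 476.4981007252394, 'cx': 322.61274954205686, 'cy': 240.3669181037191, 'D': array([-0.05634446,  0.        ,  0.        ,  0.        ,  0.        ]), 'origin': array([0.46686125, 0.03383633, 1.13789032]), 'orientation': array([-0.70246973, -0.02560469,  0.02801894,  0.71070079])}
{'fx': 455.06207836485896, 'fy': 455.06207836485896, 'cx': 308.3387491720781, 'cy': 245.43329133535067, 'D': array([-0.08549595,  0.        ,  0.        ,  0.        ,  0.        ]), 'origin': array([1.24378896, 0.09615575, 0.86890115]), 'orientation': array([0.62062277, 0.25315511, 0.27418876, 0.68960887])}
```

View pics/top0.png

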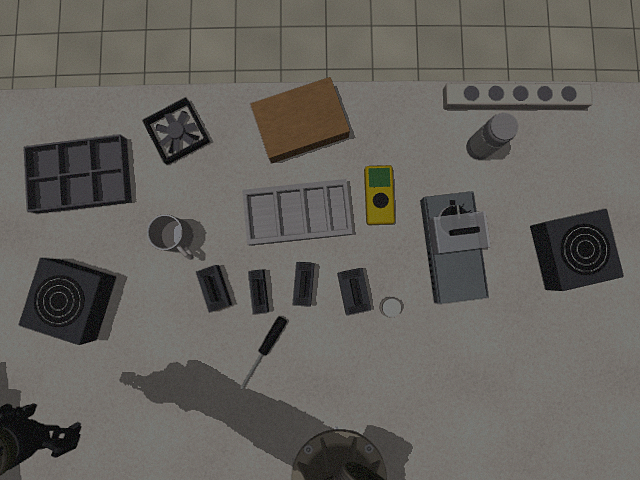

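View pics/scene0.png

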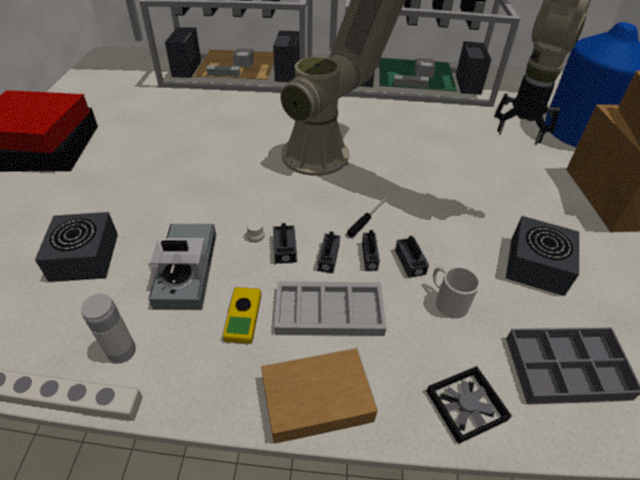

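Top view: four modules at pixels (215,288), (260,291), (305,284), (354,291). The dock is at (298,212), the mug at (167,232) and the console at (455,247), with the hood fin at (464,231).

```bash
cat >> h.py <<'E'
def rect(W,m):
    p=W[m][:,:2].astype(np.float32); (c,s,a)=cv2.minAreaRect(p*1000); 
    if s[0]<s[1]: s=s[::-1]; a+=90
    a=(a+90)%180-90
    return np.round(c,1),np.round(s,1),round(a,1)
def mods(f,boxes):
    im,W=cloud(f); z=W[...,2]
    for (u,v) in boxes:
        m=np.zeros(z.shape,bool); m[v-40:v+40,u-28:u+28]=1
        for lo,hi in((.033,.045),(.06,.078)):
            k=(m&(z>lo)&(z<hi)).astype(np.uint8); n,l,st,_=cv2.connectedComponentsWithStats(k)
            # component nearest to u,v
            best=min((i for i in range(1,n) if st[i,4]>25),key=lambda i:np.hypot(*(np.argwhere(l==i).mean(0)-[v,u])),default=None)
            if best: print((u,v),lo,rect(W,l==best),st[best,4],np.round(np.median(z[l==best]),4))
E
python3 - <<'E'
from h import *
mods('top0',[(215,288),(260,291),(305,284),(354,291)])
im,W=cloud('top0'); z=W[...,2]
print('table',np.nanmedian(z[330:340,150:250]))
m=np.zeros(z.shape,bool); m[170:255,232:362]=1
k=m&(z>.026)&(z<.038); print('dock',rect(W,k),np.median(z[k]))
m=np.zeros(z.shape,bool); m[185:310,410:500]=1
k=m&(z>.035)&(z<.05);print('console',rect(W,k),np.median(z[k]),k.sum())
k=m&(z>.125)&(z<.145);print('hoodfin',rect(W,k),np.median(z[k]),k.sum())
k=m&(z>.09)&(z<.115);print('hood roof',rect(W,k),np.median(z[k]),k.sum())
k=m&(z>.08);print('>.08',rect(W,k),k.sum())
big=np.hstack([cv2.resize(im[180:310,410:500],None,fx=4,fy=4,interpolation=2),cv2.resize(im[170:320,190:290],None,fx=3.46,fy=3.46,interpolation=2)[:520]])
cv2.imwrite('pics/c1.png',big[:,:,::-1])
E
```

```text
(215, 288) 0.033 (array([442.6, 285.3]), array([101.7,  49. ]), 18.7) 716 0.0413
(215, 288) 0.06 (array([442.2, 284. ]), array([59.5, 13.3]), 18.9) 171 0.0708
(260, 291) 0.033 (array([433.8, 181.3]), array([100.8,  34.6]), 6.3) 464 0.0412
(260, 291) 0.06 (array([434.1, 180.9]), array([59.3, 12.5]), 5.2) 158 0.0709
(305, 284) 0.033 (array([451.,  76.]), array([100.8,  42. ]), -5.4) 629 0.0414
(305, 284) 0.06 (array([450.9,  75.9]), array([58.6, 11.9]), -5.5) 148 0.0716
(354, 291) 0.033 (array([432.8, -40.8]), array([100.8,  58.3]), 10.9) 915 0.0413
(354, 291) 0.06 (array([432.2, -40.8]), array([59.7, 12.2]), 10.8) 149 0.0708
table 0.0016116347979169277
dock (array([619.9,  89.9]), array([246.8, 130.9]), -84.6) 0.03302778506922288
console (array([ 531.5, -277.7]), array([251.5, 122.6]), 6.6) 0.04617255018657329 3492
hoodfin (array([ 561.3, -274.9]), array([59.7, 12.4]), -83.7) 0.13487091445067134 162
hood roof (array([ 571.2, -273.7]), array([117. , 100.8]), -83.8) 0.10712905009173646 1856
>.08 (array([ 571.2, -273.7]), array([117.1, 100.8]), -83.8) 2087Traceback (most recent call last):
  File "<stdin>", line 12, in <module>
    return _nx.concatenate(arrs, 1, dtype=dtype, casting=casting)
           ~~~~~~~~~~~~~~~^^^^^^^^^^^^^^^^^^^^^^^^^^^^^^^^^^^^^^^
ValueError: all the input array dimensions except for the concatenation axis must match exactly, but along dimension 0, the array at index 0 has size 520 and the array at index 1 has size 519
```

```bash
cat >> h.py <<'E'
def plan(*targets):
    """targets (x,y,z mm, phi deg of finger line); printed relative to the measured pose now"""
    s=env.get_state(); Rc=q2R(s['orientation']); p=s['tcp_pos']
    y=Rc.as_matrix()[:,1]; print('now',np.round(p*1000,1),'phi',round(np.degrees(np.arctan2(y[1],y[0])),1),'t',round(float(s['clock']),2),'gap',round(float(s['finger_gap'])*1000,1),'F',np.round(s['wrist_force'],1))
    for t in targets:
        f=np.radians(t[3]); Y=np.array([np.cos(f),np.sin(f),0]); Z=np.array([0,0,-1.]); X=np.cross(Y,Z)
        Rt=R.from_matrix(np.stack([X,Y,Z],1))
        print(t,'turn',np.round((Rc.inv()*Rt).as_rotvec(degrees=True),1),'cm',np.round(Rc.inv().apply(np.array(t[:3])/1000-p)*100,2))
E
python3 - <<'E'
from h import *
im,W=cloud('top0'); z=W[...,2]
m=np.zeros(z.shape,bool); m[170:255,232:362]=1
k=(m&(z>.005)&(z<.02)).astype(np.uint8); n,l,st,_=cv2.connectedComponentsWithStats(k)
a=np.radians(5.4); c=np.array([619.9,89.9])
for i in range(1,n):
    if st[i,4]>150:
        q=W[l==i][:,:2]*1000-c; Y=q@[-np.sin(a),np.cos(a)]; X=q@[np.cos(a),np.sin(a)]
        print('bay',np.percentile(Y,[1,99]).round(1),np.percentile(X,[1,99]).round(1),np.median(z[l==i]).round(4))
big=cv2.resize(im[180:310,410:500],None,fx=4,fy=4,interpolation=2)
cv2.imwrite('pics/c1.png',big[:,:,::-1])
plan((442.5,284.8,200,108.8),(442.5,284.8,46,108.8))
E
```

```text
bay [-113.1  -77. ] [-48.8  51.4] 0.0115
bay [-65.8 -21.5] [-48.6  51.5] 0.0114
bay [-10.   41.8] [-48.6  51.4] 0.0114
bay [ 54.4 113.2] [-48.4  51.5] 0.0114
now [208.7 535.3 230.5] phi 68.7 t 0.1 gap 85.2 F [-0.4  0.8 -0.4]
(442.5, 284.8, 200, 108.8) turn [ -0.1  -0.  -40.1] cm [-30.89 -14.84   3.07]
(442.5, 284.8, 46, 108.8) turn [ -0.1  -0.  -40.1] cm [-30.89 -14.82  18.47]
```

View pics/c1.png

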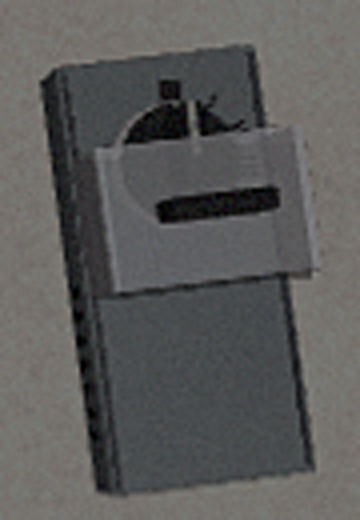

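The crop shows the hood covering half the knob, with the white pointer near (193,120), about at the stop square (170,88). Bays match the expected layout. Next I go to module b.

{"fn": "carry_out", "kwargs": {
  "steps": [
    [[0, 0, -10], [-5, -2.4, 0.5], 100],
    [[0, 0, -20], [-10, -4.8, 1], 100],
    [[0, 0, -30], [-16, -7.5, 2], 100],
    [[0, 0, -40], [-22, -10.5, 3], 100],
    [[0, 0, -40.1], [-27, -13, 3], 100],
    [[0, 0, -40.1], [-30.9, -14.8, 3], 100],
    [[0, 0, -40.1], [-30.9, -14.8, 3], 100],
    [[0, 0, -40.1], [-30.9, -14.8, 3], 100]
  ],
  "force": 60
}}

```text
clock: 1.1
tcp_pos: [0.4426, 0.2854, 0.2009]
orientation: [-0.001, -0.163, 0.987, 0.0]
wrist_force: [0.3, 0.4, -0.3]
finger_gap: 0.0514
grip_force: 0.0
```

Run:
```python
from h import *
plan((442.5,284.8,46,108.8))
```

```text
now [442.6 285.4 200.9] phi 108.7 t 1.1 gap 51.4 F [ 0.3  0.4 -0.3]
(442.5, 284.8, 46, 108.8) turn [ 0.  -0.1 -0.1] cm [ 1.000e-02 -6.000e-02  1.549e+01]
```

{"fn": "carry_out", "kwargs": {
  "steps": [
    [[0, 0, 0], [0, -0.05, 6], 100],
    [[0, 0, 0], [0, -0.05, 12], 100],
    [[0, 0, 0], [0, -0.05, 15.4], 100],
    [[0, 0, 0], [0, -0.05, 15.4], 100],
    [[0, 0, 0], [0, -0.05, 15.4], 255],
    [[0, 0, 0], [0, -0.05, 15.4], 255],
    [[0, 0, 0], [0, -0.05, 15.4], 255],
    [[0, 0, 0], [0, -0.05, 15.4], 255]
  ]
}}

```text
clock: 2.1
tcp_pos: [0.4447, 0.2862, 0.0495]
orientation: [0.002, -0.163, 0.987, 0.001]
wrist_force: [-1.2, 1.2, 6.1]
finger_gap: 0.0104
grip_force: 60.5
```

```bash
cat >> h.py <<'E'
A=np.radians(5.4)
def bay(i,z,dx=0,dy=0):
    y=[82.5,15.5,-43.5,-94.5][i]+dy; return (round(619.9-y*np.sin(A)+dx*np.cos(A),1),round(89.9+y*np.cos(A)+dx*np.sin(A),1),z,95.4)
E
python3 - <<'E'
from h import *
plan((442.5,284.8,170,108.8),bay(1,170),bay(1,100))
E
```

```text
now [444.7 286.2  49.5] phi 108.8 t 2.1 gap 10.4 F [-1.2  1.2  6.1]
(442.5, 284.8, 170, 108.8) turn [0.1 0.2 0. ] cm [  0.2   -0.04 -12.05]
(np.float64(618.4), np.float64(105.3), 170, 95.4) turn [ 0.1  0.2 13.4] cm [-10.66 -22.71 -12.03]
(np.float64(618.4), np.float64(105.3), 100, 95.4) turn [ 0.1  0.2 13.4] cm [-10.63 -22.72  -5.03]
```

{"fn": "carry_out", "kwargs": {
  "steps": [
    [[0, 0, 0], [0, 0, -3], 255],
    [[0, 0, 0], [0, 0, -8], 255],
    [[0, 0, 0], [0, 0, -12.5], 255],
    [[0, 0, 5], [-3, -5, -12.5], 255],
    [[0, 0, 13], [-6, -11, -12.5], 255],
    [[0, 0, 13.4], [-9, -17, -12.5], 255],
    [[0, 0, 13.4], [-10.4, -22, -12.5], 255],
    [[0, 0, 13.4], [-10.4, -22.7, -12.5], 255]
  ]
}}

```text
clock: 3.1
tcp_pos: [0.6172, 0.0998, 0.172]
orientation: [0.001, -0.044, 0.999, -0.0]
wrist_force: [0.1, -0.8, -3.7]
finger_gap: 0.0106
grip_force: 59.4
```

Run:
```python
from h import *
plan(bay(1,170),bay(1,100))
snap('top','t1');snap('scene','s1')
im,W=cloud('t1'); z=W[...,2]
print(np.histogram(z[180:260,240:360][z[180:260,240:360]>.1],bins=10))
```

```text
now [617.2  99.8 172. ] phi 95.1 t 3.1 gap 10.6 F [ 0.1 -0.8 -3.7]
(np.float64(618.4), np.float64(105.3), 170, 95.4) turn [-0.   0.1 -0.3] cm [-0.17  0.54  0.2 ]
(np.float64(618.4), np.float64(105.3), 100, 95.4) turn [-0.   0.1 -0.3] cm [-0.16  0.54  7.2 ]
(array([ 106,   99,    0,    0,    0,   19,    0,    6,   57, 5296]), array([0.22141397, 0.26836337, 0.31531277, 0.36226216, 0.40921156,
       0.45616096, 0.50311035, 0.55005975, 0.59700915, 0.64395854,
       0.69090794]))
```

View pics/s1.png

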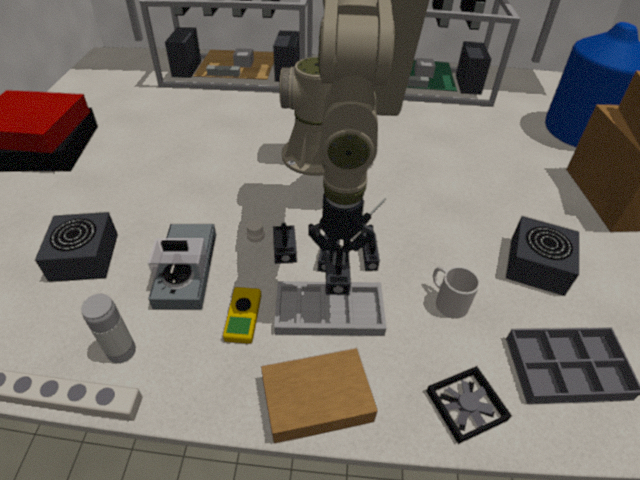

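{"fn": "carry_out", "kwargs": {
  "steps": [
    [[0, 0, -0.3], [-0.1, 0.3, 0], 255],
    [[0, 0, -0.3], [-0.1, 0.3, 2], 255],
    [[0, 0, -0.3], [-0.1, 0.3, 5], 255],
    [[0, 0, -0.3], [-0.1, 0.3, 5], 255],
    [[0, 0, -0.3], [-0.1, 0.3, 5], 255],
    [[0, 0, -0.3], [-0.1, 0.3, 5], 255],
    [[0, 0, -0.3], [-0.1, 0.3, 5], 255],
    [[0, 0, -0.3], [-0.1, 0.3, 5], 255]
  ]
}}

```text
clock: 4.2
tcp_pos: [0.6158, 0.1068, 0.1229]
orientation: [0.0, -0.05, 0.999, 0.0]
wrist_force: [0.2, -1.3, -2.7]
finger_gap: 0.0109
grip_force: 59.4
```

Run:
```python
from h import *
plan(bay(1,100))
snap('scene','s2')
im,W=cloud('s2'); z=W[...,2]
# front end face of held module: points x>.64, z .07-.125
m=np.zeros(z.shape,bool); m[230:330,300:390]=1
D=W[...,:2]*1000-[619.9,89.9]; X=D@[np.cos(A),np.sin(A)]; Y=D@[-np.sin(A),np.cos(A)]
k=m&(z>.083)&(z<.112)&(abs(Y-15)<45)&(X>30)
print(k.sum(),np.percentile(X[k],[5,50,95]).round(1),np.percentile(Y[k],[1,50,99]).round(1))
k=m&(abs(Y-15)<45)&(X>20)&(z>.045); print(np.percentile(z[k]*1000,[1,50,99]).round(1))
```

```text
now [615.8 106.8 122.9] phi 95.7 t 4.2 gap 10.9 F [ 0.2 -1.3 -2.7]
(np.float64(618.4), np.float64(105.3), 100, 95.4) turn [0.  0.1 0.3] cm [-0.24 -0.17  2.29]
263 [34.4 46.1 48.3] [-8.6 16.1 41. ]
[ 73.4 134.3 295.8]
```

{"fn": "carry_out", "kwargs": {
  "steps": [
    [[0, 0, 0.2], [-0.22, -0.12, 0], 255],
    [[0, 0, 0.2], [-0.22, -0.12, 1.5], 255],
    [[0, 0, 0.2], [-0.22, -0.12, 3], 255],
    [[0, 0, 0.2], [-0.22, -0.12, 3.8], 255],
    [[0, 0, 0.2], [-0.22, -0.12, 4.5], 255],
    [[0, 0, 0.2], [-0.22, -0.12, 5.2], 255],
    [[0, 0, 0.2], [-0.22, -0.12, 6], 255],
    [[0, 0, 0.2], [-0.22, -0.12, 6.5], 255]
  ]
}}

```text
clock: 5.25
tcp_pos: [0.6295, 0.1069, 0.0671]
orientation: [0.013, -0.048, 0.999, 0.001]
wrist_force: [0.8, 2.4, 51.2]
finger_gap: 0.011
grip_force: 70.8
```

Run:
```python
from h import *
plan(bay(1,60))
```

```text
now [629.5 106.9  67.1] phi 95.5 t 5.25 gap 11.0 F [ 0.8  2.4 51.2]
(np.float64(618.4), np.float64(105.3), 60, 95.4) turn [-0.   1.5  0.1] cm [ 1.14 -0.05  0.68]
```

{"fn": "carry_out", "kwargs": {
  "steps": [
    [[0, 0, 0], [0, 0, -1.5], 255],
    [[0, 0, 0], [0, 0, -2.5], 255],
    [[0, 0, 0], [0, 0, -2.5], 255],
    [[0, 0, 0], [0, 0, -2.5], 255],
    [[0, 0, 0], [0, 0, -2.5], 255],
    [[0, 0, 0], [0, 0, -2.5], 255],
    [[0, 0, 0], [0, 0, -2.5], 255],
    [[0, 0, 0], [0, 0, -2.5], 255]
  ]
}}

```text
clock: 6.25
tcp_pos: [0.6178, 0.1059, 0.0823]
orientation: [-0.0, -0.048, 0.999, 0.0]
wrist_force: [-0.0, -1.3, -3.3]
finger_gap: 0.0106
grip_force: 63.1
```

Run:
```python
from h import *
plan(bay(1,80))
im,d=snap('scene','s3')
cv2.imwrite('pics/s3c.png',cv2.resize(im[200:350,250:410],None,fx=4,fy=4,interpolation=2)[:,:,::-1])
im,W=cloud('s3'); z=W[...,2]
m=np.zeros(z.shape,bool); m[230:330,300:390]=1
D=W[...,:2]*1000-[619.9,89.9]; X=D@[np.cos(A),np.sin(A)]; Y=D@[-np.sin(A),np.cos(A)]
k=m&(z>.045)&(z<.11)&(abs(Y-15)<45)&(X>30)
for q in np.argwhere(k)[::12]: print(q,X[tuple(q)].round(1),Y[tuple(q)].round(1),(z[tuple(q)]*1000).round(1),end='; ')
```

```text
now [617.8 105.9  82.3] phi 95.5 t 6.25 gap 10.6 F [-0.  -1.3 -3.3]
(np.float64(618.4), np.float64(105.3), 80, 95.4) turn [ 0.  -0.   0.1] cm [-0.05 -0.06  0.23]
[305 337] 30.9 12.5 67.3; [306 335] 31.6 8.3 64.5; [306 349] 30.9 38.9 64.2; [307 338] 33.6 14.8 63.8; [308 327] 35.1 -9.1 61.7; [308 339] 36.3 16.9 63.9; [309 328] 38.0 -7.0 62.1; [309 340] 35.8 19.3 59.4; [310 329] 40.3 -4.9 61.6; [310 341] 39.6 21.3 61.1; [311 330] 40.8 -2.6 58.8; [311 342] 40.6 23.5 58.9; [312 331] 38.8 -0.1 52.2; [312 343] 39.4 26.1 53.5; [313 334] 39.1 6.7 49.0; [313 346] 38.5 33.0 48.6;
```

View pics/s3c.png

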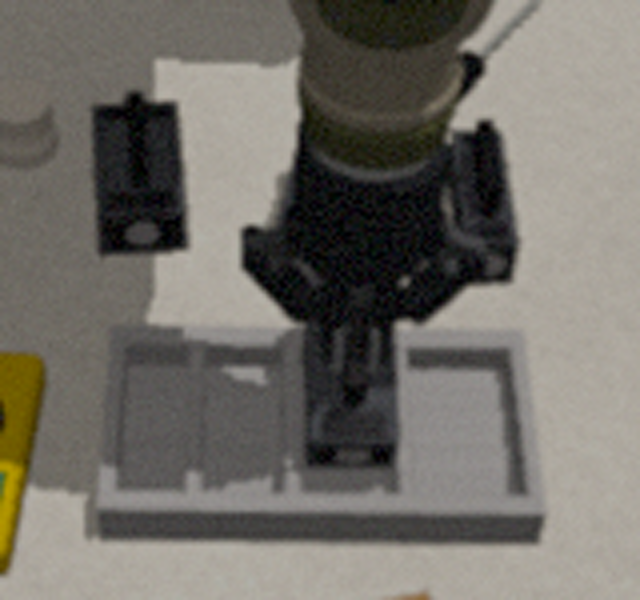

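The module pitched in the hand, front end down: the front face at crop (352,455) is low because the rear end caught the wall. I'll lift it, set it back on the table to level it, and regrip harder.

{"fn": "carry_out", "kwargs": {
  "steps": [
    [[0, 0, 0], [0, 0, -5], 255],
    [[0, 0, 0], [0, 0, -9], 255],
    [[0, 0, 0], [4, 4, -9], 255],
    [[0, 0, 0], [8, 8, -9], 255],
    [[0, 0, 0], [12, 12, -9], 255],
    [[0, 0, 0], [15, 16, -9], 255],
    [[0, 0, 0], [15.7, 19, -9], 255],
    [[0, 0, 0], [15.7, 19, -9], 255]
  ],
  "force": 90
}}

```text
clock: 7.3
tcp_pos: [0.4424, 0.2817, 0.1727]
orientation: [0.0, -0.05, 0.999, 0.0]
wrist_force: [0.1, -0.5, -2.6]
finger_gap: 0.01
grip_force: 92.3
```

Run:
```python
from h import *
plan((442.5,284.8,120,95.4),(442.5,284.8,60,95.4))
im,d=snap('scene','s4')
cv2.imwrite('pics/s4c.png',cv2.resize(im[150:300,340:500],None,fx=4,fy=4,interpolation=2)[:,:,::-1])
```

```text
now [442.4 281.7 172.7] phi 95.7 t 7.3 gap 10.0 F [ 0.1 -0.5 -2.6]
(442.5, 284.8, 120, 95.4) turn [0.  0.1 0.3] cm [-0.04  0.31  5.27]
(442.5, 284.8, 60, 95.4) turn [0.  0.1 0.3] cm [-0.03  0.3  11.27]
```

View pics/s4c.png

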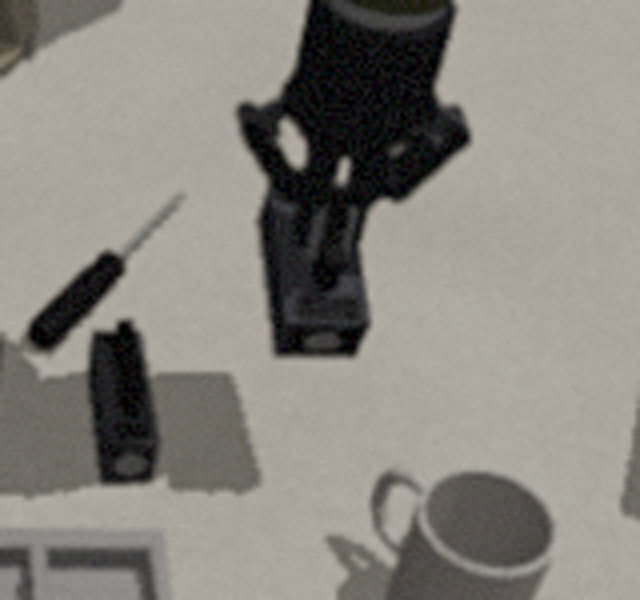

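{"fn": "carry_out", "kwargs": {
  "steps": [
    [[0, 0, 0.2], [0, 0.1, 4], 255],
    [[0, 0, 0.2], [0, 0.1, 8], 255],
    [[0, 0, 0.2], [0, 0.1, 9.5], 255],
    [[0, 0, 0.2], [0, 0.1, 10.3], 255],
    [[0, 0, 0.2], [0, 0.1, 11], 255],
    [[0, 0, 0.2], [0, 0.1, 11.7], 255],
    [[0, 0, 0.2], [0, 0.1, 12.3], 255],
    [[0, 0, 0.2], [0, 0.1, 12.3], 255]
  ],
  "force": 22
}}

```text
clock: 8.35
tcp_pos: [0.4439, 0.2816, 0.057]
orientation: [0.003, -0.047, 0.999, 0.001]
wrist_force: [-19.3, -7.1, 53.2]
finger_gap: 0.0101
grip_force: 100.5
```

{"fn": "carry_out", "kwargs": {
  "steps": [
    [[0, 0, 0], [0, 0, 0], 200],
    [[0, 0, 0], [0, 0, 0], 150],
    [[0, 0, 0], [0, 0, 0], 110],
    [[0, 0, 0], [0, 0, 0], 110],
    [[0, 0, 0], [0, 0, -2], 110],
    [[0, 0, 0], [0, 0, -8], 110],
    [[0, 0, 0], [0, 0, -13], 110],
    [[0, 0, 0], [0, 0, -13], 110]
  ]
}}

```text
clock: 9.35
tcp_pos: [0.446, 0.2821, 0.1834]
orientation: [0.004, -0.046, 0.999, 0.001]
wrist_force: [0.1, 0.2, 0.4]
finger_gap: 0.0485
grip_force: 0.0
```

Run:
```python
from h import *
plan()
im,d=snap('scene','s5')
im,W=cloud('s5'); z=W[...,2]
D=W[...,:2]*1000
m=np.zeros(z.shape,bool); m[150:320,250:460]=1
for lo,hi in((.034,.046),(.062,.076)):
    k=(m&(z>lo)&(z<hi)&(W[...,0]<.53)&(W[...,0]>.36)&(W[...,1]<.34)).astype(np.uint8)
    n,l,st,_=cv2.connectedComponentsWithStats(k)
    for i in range(1,n):
        if st[i,4]>40: print(lo,rect(W,l==i),st[i,4],np.percentile(z[l==i]*1000,[5,50,95]).round(1))
```

```text
now [446.  282.1 183.4] phi 95.3 t 9.35 gap 48.5 F [0.1 0.2 0.4]
0.034 (array([ 395.6, -121.4]), array([42.2, 31.9]), 10.0) 134 [37.1 43.6 45.5]
0.034 (array([433.8, -41.2]), array([103.9,  58. ]), 10.6) 563 [35.9 39.2 42.1]
0.034 (array([452.6,  75.2]), array([102.8,  42.1]), -5.6) 390 [36. 39. 42.]
0.034 (array([436.8, 180.8]), array([101. ,  34.6]), 6.4) 270 [35.8 39.2 42.4]
0.034 (array([431.1, 278. ]), array([101.8,  50.5]), 5.8) 436 [35.7 39.1 42.6]
0.062 (array([435. , -40.8]), array([60.1, 10.2]), 8.2) 81 [66.  68.7 71.4]
0.062 (array([453.5,  75.2]), array([58.3, 11.9]), -6.0) 95 [64.5 68.5 71. ]
0.062 (array([437.5, 180.7]), array([61.9, 12.2]), 6.0) 98 [63.5 68.4 70.8]
0.062 (array([430.7, 277.4]), array([62.8, 13.6]), 6.9) 103 [63.9 68.4 71.3]
```

Run:
```python
from h import *
plan((429.3,277.7,60,95.8),(429.3,277.7,45,95.8))
im,W=cloud('s5'); z=W[...,2]
m=np.zeros(z.shape,bool); m[270:345,260:400]=1
k=m&(z>.026)&(z<.038); print('dock scene',rect(W,k),np.median(z[k]))
```

```text
now [444.6 281.5 180.9] phi 95.3 t 9.4 gap 48.5 F [ 0.4 -0.3 -0.7]
(429.3, 277.7, 60, 95.8) turn [ 0.1  0.2 -0.5] cm [ 1.6  -0.25 12.08]
(429.3, 277.7, 45, 95.8) turn [ 0.1  0.2 -0.5] cm [ 1.61 -0.26 13.58]
dock scene (array([621.8,  69.5]), array([285.9, 136.1]), -84.7) 0.03038134884440702
```

{"fn": "carry_out", "kwargs": {
  "steps": [
    [[0.1, 0.2, -0.5], [1.6, -0.25, 5], 110],
    [[0.1, 0.2, -0.5], [1.6, -0.25, 10], 110],
    [[0.1, 0.2, -0.5], [1.6, -0.25, 13.6], 110],
    [[0.1, 0.2, -0.5], [1.6, -0.25, 13.6], 110],
    [[0.1, 0.2, -0.5], [1.6, -0.25, 13.6], 110],
    [[0.1, 0.2, -0.5], [1.6, -0.25, 13.6], 110],
    [[0.1, 0.2, -0.5], [1.6, -0.25, 13.6], 110],
    [[0.1, 0.2, -0.5], [1.6, -0.25, 13.6], 110]
  ],
  "force": 110
}}

```text
clock: 10.4
tcp_pos: [0.4277, 0.2771, 0.0436]
orientation: [-0.001, -0.051, 0.999, -0.001]
wrist_force: [-0.9, -0.9, 0.0]
finger_gap: 0.0484
grip_force: 0.0
```

{"fn": "carry_out", "kwargs": {
  "steps": [
    [[0, 0, 0], [0, 0, 0], 255],
    [[0, 0, 0], [0, 0, 0], 255],
    [[0, 0, 0], [0, 0, 0], 255],
    [[0, 0, 0], [0, 0, 0], 255],
    [[0, 0, 0], [0, 0, 0], 255],
    [[0, 0, 0], [0, 0, -5], 255],
    [[0, 0, 0], [0, 0, -10], 255],
    [[0, 0, 0], [0, 0, -13], 255]
  ]
}}

```text
clock: 11.4
tcp_pos: [0.4285, 0.2773, 0.1754]
orientation: [-0.001, -0.051, 0.999, -0.001]
wrist_force: [0.4, 1.3, -2.8]
finger_gap: 0.01
grip_force: 108.4
```

Run:
```python
from h import *
plan(bay(1,180),bay(1,125))
```

```text
now [428.5 277.3 175.4] phi 95.8 t 11.4 gap 10.0 F [ 0.4  1.3 -2.8]
(np.float64(618.4), np.float64(105.3), 180, 95.4) turn [-0.1 -0.1  0.4] cm [-17.16 -19.03  -0.46]
(np.float64(618.4), np.float64(105.3), 125, 95.4) turn [-0.1 -0.1  0.4] cm [-17.17 -19.02   5.04]
```

{"fn": "carry_out", "kwargs": {
  "steps": [
    [[-0.1, -0.1, 0.4], [-4.3, -4.3, -0.5], 255],
    [[-0.1, -0.1, 0.4], [-8.6, -8.6, -0.5], 255],
    [[-0.1, -0.1, 0.4], [-12.9, -12.9, -0.5], 255],
    [[-0.1, -0.1, 0.4], [-16, -17, -0.5], 255],
    [[-0.1, -0.1, 0.4], [-17.1, -19, 0], 255],
    [[-0.1, -0.1, 0.4], [-17.1, -19, 4], 255],
    [[-0.1, -0.1, 0.4], [-17.1, -19, 6], 255],
    [[-0.1, -0.1, 0.4], [-17.1, -19, 6], 255]
  ]
}}

```text
clock: 12.4
tcp_pos: [0.6144, 0.1054, 0.1103]
orientation: [-0.004, -0.047, 0.999, 0.0]
wrist_force: [-0.1, 1.1, -2.6]
finger_gap: 0.0103
grip_force: 108.2
```

{"fn": "carry_out", "kwargs": {
  "steps": [
    [[0, 0, 0], [0, 0, 0], 255],
    [[0, 0, 0], [0, 0, 0], 255],
    [[0, 0, 0], [0, 0, 0], 255],
    [[0, 0, 0], [0, 0, 0], 255],
    [[0, 0, 0], [0, 0, 0], 255],
    [[0, 0, 0], [0, 0, 0], 255],
    [[0, 0, 0], [0, 0, 0], 255],
    [[0, 0, 0], [0, 0, 0], 255]
  ]
}}

```text
clock: 13.4
tcp_pos: [0.6171, 0.1053, 0.113]
orientation: [-0.001, -0.047, 0.999, 0.0]
wrist_force: [0.7, 0.0, -3.1]
finger_gap: 0.0102
grip_force: 108.3
```

```bash
cat >> h.py <<'E'
def held(f,i,zt):
    "front face of the held module, dock frame of the scene camera; zt = TCP z (mm)"
    snap('scene',f); im,W=cloud(f); z=W[...,2]*1000
    m=np.zeros(z.shape,bool); m[200:345,260:400]=1
    D=W[...,:2]*1000-[621.7,89.9]; X=D@[np.cos(A),np.sin(A)]; Y=D@[-np.sin(A),np.cos(A)]
    yc=[82.5,15.5,-43.5,-94.5][i]; b=zt-45
    k=m&(z>b+6)&(z<b+32)&(abs(Y-yc)<45)&(X>25)
    h,e=np.histogram(X[k],bins=np.arange(25,75,1)); j=h.argmax()
    kk=k&(abs(X-e[j]-.5)<3); print('front X',np.median(X[kk]).round(1),kk.sum(),'(want 50)  Y',np.percentile(Y[kk],[2,98]).round(1),'mid',np.percentile(Y[kk],[2,98]).mean().round(1),'want',yc)
    kz=m&(abs(Y-yc)<15)&(X>40)&(X<56)&(z>36); print('z range',np.percentile(z[kz],[2,98]).round(1))
    # dock front face
    kd=m&(z>6)&(z<27)&(X>60)&(X<72)&(abs(Y)<110); print('dock front X',np.median(X[kd]).round(1),kd.sum(),'(want 65)')
E
python3 - <<'E'
from h import *
plan(bay(1,100)); held('s6',1,115)
E
```

```text
now [617.1 105.3 113. ] phi 95.4 t 13.4 gap 10.2 F [ 0.7  0.  -3.1]
(np.float64(618.4), np.float64(105.3), 100, 95.4) turn [ 0.  -0.1 -0. ] cm [-0.13 -0.02  1.3 ]
front X 48.5 163 (want 50)  Y [-8.1 38.1] mid 15.0 want 15.5
z range [ 71.3 376.9]
dock front X 63.7 523 (want 65)
```

{"fn": "carry_out", "kwargs": {
  "steps": [
    [[0, 0, 0], [0, 0, 1], 255],
    [[0, 0, 0], [0, 0, 2], 255],
    [[0, 0, 0], [0, 0, 2.8], 255],
    [[0, 0, 0], [0, 0, 2.8], 255],
    [[0, 0, 0], [0, 0, 2.8], 255],
    [[0, 0, 0], [0, 0, 2.8], 255],
    [[0, 0, 0], [0, 0, 2.8], 255],
    [[0, 0, 0], [0, 0, 2.8], 255]
  ]
}}

```text
clock: 14.45
tcp_pos: [0.6172, 0.1054, 0.0853]
orientation: [-0.001, -0.047, 0.999, 0.0]
wrist_force: [0.2, 0.3, -3.6]
finger_gap: 0.01
grip_force: 108.3
```

Run:
```python
from h import *
plan(bay(1,80)); held('s7',1,85)
```

```text
now [617.2 105.4  85.3] phi 95.4 t 14.45 gap 10.0 F [ 0.2  0.3 -3.6]
(np.float64(618.4), np.float64(105.3), 80, 95.4) turn [ 0.  -0.1  0. ] cm [-0.12 -0.02  0.53]
front X 48.5 154 (want 50)  Y [-9.2 39. ] mid 14.9 want 15.5
z range [ 45.1 379.5]
dock front X 63.7 516 (want 65)
```

{"fn": "carry_out", "kwargs": {
  "steps": [
    [[0, 0, 0], [0, 0, 0.3], 255],
    [[0, 0, 0], [0, 0, 0.5], 255],
    [[0, 0, 0], [0, 0, 0.7], 255],
    [[0, 0, 0], [0, 0, 0.9], 255],
    [[0, 0, 0], [0, 0, 1.1], 255],
    [[0, 0, 0], [0, 0, 1.2], 255],
    [[0, 0, 0], [0, 0, 1.2], 255],
    [[0, 0, 0], [0, 0, 1.2], 255]
  ]
}}

```text
clock: 15.5
tcp_pos: [0.6171, 0.1054, 0.0731]
orientation: [-0.001, -0.047, 0.999, -0.0]
wrist_force: [-0.1, 0.1, -3.6]
finger_gap: 0.01
grip_force: 108.3
```

{"fn": "carry_out", "kwargs": {
  "steps": [
    [[0, 0, 0], [0, 0, 0.4], 255],
    [[0, 0, 0], [0, 0, 0.8], 255],
    [[0, 0, 0], [0, 0, 1.1], 255],
    [[0, 0, 0], [0, 0, 1.4], 255],
    [[0, 0, 0], [0, 0, 1.6], 255],
    [[0, 0, 0], [0, 0, 1.75], 255],
    [[0, 0, 0], [0, 0, 1.75], 255],
    [[0, 0, 0], [0, 0, 1.75], 255]
  ]
}}

```text
clock: 16.5
tcp_pos: [0.6171, 0.1053, 0.0557]
orientation: [-0.001, -0.047, 0.999, -0.0]
wrist_force: [0.3, 0.4, -3.3]
finger_gap: 0.0101
grip_force: 108.3
```

{"fn": "carry_out", "kwargs": {
  "steps": [
    [[0, 0, 0], [0, 0, 0.2], 255],
    [[0, 0, 0], [0, 0, 0.2], 255],
    [[0, 0, 0], [0, 0, 0.2], 200],
    [[0, 0, 0], [0, 0, 0.2], 130],
    [[0, 0, 0], [0, 0, 0.2], 130],
    [[0, 0, 0], [0, 0, 0.2], 130],
    [[0, 0, 0], [0, 0, -3], 130],
    [[0, 0, 0], [0, 0, -8], 130]
  ]
}}

```text
clock: 17.5
tcp_pos: [0.6156, 0.1053, 0.1345]
orientation: [-0.003, -0.047, 0.999, 0.0]
wrist_force: [1.7, -0.3, 0.3]
finger_gap: 0.0418
grip_force: 0.0
```

```bash
cat >> h.py <<'E'
def alltop(f):
    snap('top',f); im,W=cloud(f); z=W[...,2]*1000
    for lo,hi in((62,79),(79,88)):
        k=((z>lo)&(z<hi)&(W[...,0]>.36)&(W[...,0]<.7)&(W[...,1]>-.15)&(W[...,1]<.33)).astype(np.uint8)
        n,l,st,_=cv2.connectedComponentsWithStats(k)
        for i in range(1,n):
            if st[i,4]>60: 
                c,s,a=rect(W,l==i)
                if s[0]<70: print('fin',c,s,a,'z',np.median(z[l==i]).round(1), 'dock', np.round((c-[619.9,89.9])@np.array([[np.cos(A),-np.sin(A)],[np.sin(A),np.cos(A)]]),1))
E
python3 - <<'E'
from h import *
alltop('t2')
plan((434,181,200,96),(434,181,44.5,96))
E
```

```text
fin [432.2 -40.7] [59.9 12. ] 11.0 z 71.3 dock [-199.2 -112.4]
now [619.8 105.5 143.4] phi 95.4 t 17.55 gap 42.3 F [1.5 0.6 4.9]
(434, 181, 200, 96) turn [-0.   0.4 -0.6] cm [17.75  9.26 -5.77]
(434, 181, 44.5, 96) turn [-0.   0.4 -0.6] cm [17.85  9.27  9.78]
```

{"fn": "carry_out", "kwargs": {
  "steps": [
    [[0, 0.2, -0.3], [1, 0.5, -5], 110],
    [[0, 0.2, -0.6], [5, 2.5, -6], 110],
    [[0, 0.2, -0.6], [9, 4.7, -6], 110],
    [[0, 0.2, -0.6], [13, 6.9, -6], 110],
    [[0, 0.2, -0.6], [17.5, 9.26, -6], 110],
    [[0, 0.2, -0.6], [17.5, 9.26, -6], 110],
    [[0, 0.2, -0.6], [17.5, 9.26, -6], 110],
    [[0, 0.2, -0.6], [17.5, 9.26, -6], 110]
  ]
}}

```text
clock: 18.55
tcp_pos: [0.4356, 0.1808, 0.1959]
orientation: [-0.002, -0.052, 0.999, -0.0]
wrist_force: [0.0, 0.2, 0.3]
finger_gap: 0.0486
grip_force: 0.0
```

```bash
cat >> h.py <<'E'
def allscene(f):
    snap('scene',f); im,W=cloud(f); z=W[...,2]*1000
    for lo,hi in((60,72.5),(72.5,84)):
        k=((z>lo)&(z<hi)&(W[...,0]>.36)&(W[...,0]<.7)&(W[...,1]>-.15)&(W[...,1]<.33)).astype(np.uint8)
        n,l,st,_=cv2.connectedComponentsWithStats(k)
        for i in range(1,n):
            if st[i,4]>40: 
                c,s,a=rect(W,l==i); c=c-[1.9,0]
                if s[0]<75: print('fin',c,s,a,'z',np.median(z[l==i]).round(1), 'dock', np.round((c-[619.9,89.9])@np.array([[np.cos(A),-np.sin(A)],[np.sin(A),np.cos(A)]]),1))
E
python3 - <<'E'
from h import *
allscene('s8'); alltop('t3')
plan((434,181,44.5,96))
E
```

```text
fin [432.8 -40.9] [61.2 10.2] 7.9 z 68.8 dock [-198.6 -112.6]
fin [450.   75.2] [60.2 12.1] -5.8 z 68.4 dock [-170.5    1.4]
fin [435.3 180.3] [59.8 12.3] 5.2 z 68.7 dock [-175.3  107.4]
fin [617.3 104.8] [60.8 12. ] 5.8 z 78.8 dock [-1.2 15.1]
fin [450.7  76. ] [58.8 11.9] -5.5 z 70.9 dock [-169.8    2.1]
fin [432.2 -40.8] [59.8 12.1] 10.9 z 71.0 dock [-199.2 -112.5]
fin [617.6 105.6] [57.6 11.9] 5.5 z 81.2 dock [-0.8 15.8]
now [435.3 180.7 195.7] phi 95.9 t 18.65 gap 48.6 F [ 0.3 -0.1 -0.1]
(434, 181, 44.5, 96) turn [ 0.  -0.3 -0.1] cm [ 0.05  0.04 15.12]
```

{"fn": "carry_out", "kwargs": {
  "steps": [
    [[0, 0, 0], [0.1, 0, 5], 110],
    [[0, 0, 0], [0.1, 0, 10], 110],
    [[0, 0, 0], [0.1, 0, 13], 110],
    [[0, 0, 0], [0.1, 0, 15], 110],
    [[0, 0, 0], [0.1, 0, 15.1], 110],
    [[0, 0, 0], [0.1, 0, 15.1], 110],
    [[0, 0, 0], [0.1, 0, 15.1], 110],
    [[0, 0, 0], [0.1, 0, 15.1], 110]
  ]
}}

```text
clock: 19.65
tcp_pos: [0.4333, 0.1811, 0.0457]
orientation: [-0.002, -0.052, 0.999, 0.0]
wrist_force: [0.7, -0.4, 0.5]
finger_gap: 0.0485
grip_force: 0.0
```

{"fn": "carry_out", "kwargs": {
  "steps": [
    [[0, 0, 0], [0, 0, 0], 255],
    [[0, 0, 0], [0, 0, 0], 255],
    [[0, 0, 0], [0, 0, 0], 255],
    [[0, 0, 0], [0, 0, 0], 255],
    [[0, 0, 0], [0, 0, 0], 255],
    [[0, 0, 0], [0, 0, -5], 255],
    [[0, 0, 0], [0, 0, -10], 255],
    [[0, 0, 0], [0, 0, -14], 255]
  ]
}}

```text
clock: 20.65
tcp_pos: [0.433, 0.1809, 0.1861]
orientation: [-0.003, -0.052, 0.999, -0.0]
wrist_force: [-0.2, -0.8, -3.1]
finger_gap: 0.0097
grip_force: 108.0
```

Run:
```python
from h import *
plan(bay(3,190,-1),bay(3,110,-1))
```

```text
now [433.  180.9 186.1] phi 96.0 t 20.65 gap 9.7 F [-0.2 -0.8 -3.1]
(np.float64(627.8), np.float64(-4.3), 190, 95.4) turn [-0.  -0.3  0.6] cm [-17.44 -20.46  -0.49]
(np.float64(627.8), np.float64(-4.3), 110, 95.4) turn [-0.  -0.3  0.6] cm [-17.48 -20.46   7.51]
```

{"fn": "carry_out", "kwargs": {
  "steps": [
    [[0, -0.2, 0.3], [-4, -4.7, -0.5], 255],
    [[0, -0.2, 0.6], [-8, -9.4, -0.5], 255],
    [[0, -0.2, 0.6], [-12, -14, -0.5], 255],
    [[0, -0.2, 0.6], [-16, -18.5, -0.5], 255],
    [[0, -0.2, 0.6], [-17.45, -20.46, -0.5], 255],
    [[0, -0.2, 0.6], [-17.45, -20.46, 4], 255],
    [[0, -0.2, 0.6], [-17.45, -20.46, 8], 255],
    [[0, -0.2, 0.6], [-17.45, -20.46, 8], 255]
  ]
}}

```text
clock: 21.65
tcp_pos: [0.6237, -0.0039, 0.0991]
orientation: [-0.006, -0.047, 0.999, 0.001]
wrist_force: [0.2, -0.1, -2.6]
finger_gap: 0.0099
grip_force: 108.3
```

{"fn": "carry_out", "kwargs": {
  "steps": [
    [[0, 0, 0], [0, 0, 1], 255],
    [[0, 0, 0], [0, 0, 2], 255],
    [[0, 0, 0], [0, 0, 2], 255],
    [[0, 0, 0], [0, 0, 2], 255],
    [[0, 0, 0], [0, 0, 2], 255],
    [[0, 0, 0], [0, 0, 2], 255],
    [[0, 0, 0], [0, 0, 2], 255],
    [[0, 0, 0], [0, 0, 2], 255]
  ]
}}

```text
clock: 22.65
tcp_pos: [0.6278, -0.0043, 0.084]
orientation: [-0.001, -0.047, 0.999, -0.0]
wrist_force: [-0.7, -0.5, -3.4]
finger_gap: 0.01
grip_force: 108.4
```

Run:
```python
from h import *
held('s9',3,85); plan(bay(3,80,-1))
```

```text
front X 49.6 110 (want 50)  Y [-110.7  -78.3] mid -94.5 want -94.5
z range [ 40.4 379. ]
dock front X 63.7 511 (want 65)
now [627.7  -4.3  83.9] phi 95.4 t 22.7 gap 10.2 F [-0.7 -0.1 -3. ]
(np.float64(627.8), np.float64(-4.3), 80, 95.4) turn [ 0.  -0.1 -0. ] cm [-0.01 -0.    0.39]
```

{"fn": "carry_out", "kwargs": {
  "steps": [
    [[0, 0, 0], [0.07, 0, 0.2], 255],
    [[0, 0, 0], [0.07, 0, 0.5], 255],
    [[0, 0, 0], [0.07, 0, 0.8], 255],
    [[0, 0, 0], [0.07, 0, 1.1], 255],
    [[0, 0, 0], [0.07, 0, 1.3], 255],
    [[0, 0, 0], [0.07, 0, 1.6], 255],
    [[0, 0, 0], [0.07, 0, 1.6], 255],
    [[0, 0, 0], [0.07, 0, 1.6], 255]
  ]
}}

```text
clock: 23.7
tcp_pos: [0.627, -0.0044, 0.068]
orientation: [-0.001, -0.047, 0.999, 0.0]
wrist_force: [0.5, 1.0, -3.1]
finger_gap: 0.0098
grip_force: 108.4
```

{"fn": "carry_out", "kwargs": {
  "steps": [
    [[0, 0, 0], [0, 0, 0.4], 255],
    [[0, 0, 0], [0, 0, 0.8], 255],
    [[0, 0, 0], [0, 0, 1.1], 255],
    [[0, 0, 0], [0, 0, 1.3], 255],
    [[0, 0, 0], [0, 0, 1.4], 255],
    [[0, 0, 0], [0, 0, 1.4], 255],
    [[0, 0, 0], [0, 0, 1.4], 255],
    [[0, 0, 0], [0, 0, 1.4], 140]
  ]
}}

```text
clock: 24.7
tcp_pos: [0.6276, -0.0044, 0.0547]
orientation: [0.0, -0.047, 0.999, -0.0]
wrist_force: [0.3, -0.3, 0.6]
finger_gap: 0.0272
grip_force: 0.0
```

{"fn": "carry_out", "kwargs": {
  "steps": [
    [[0, 0, 0], [0, 0, 0], 140],
    [[0, 0, 0], [0, 0, 0], 140],
    [[0, 0, 0], [0, 0, 0], 140],
    [[0, 0, 0], [0, 0, -4], 140],
    [[0, 0, 0], [0, 0, -10], 130],
    [[0, 0, 0], [0, 0, -14], 110],
    [[0, 0, 0], [0, 0, -14], 110],
    [[0, 0, 0], [0, 0, -14], 110]
  ]
}}

```text
clock: 25.7
tcp_pos: [0.627, -0.0043, 0.1933]
orientation: [-0.001, -0.047, 0.999, 0.0]
wrist_force: [0.4, 0.2, -0.3]
finger_gap: 0.0486
grip_force: 0.0
```

Run:
```python
from h import *
allscene('s10'); alltop('t4')
plan((450,75.9,195,84.5),(450,75.9,45,84.5))
```

```text
fin [450.5  75.2] [60.7 12. ] -5.4 z 68.7 dock [-170.     1.3]
fin [449.3 -38.6] [30.4 10.2] 7.8 z 68.4 dock [-181.9 -111.9]
fin [628.2  -5.5] [62. 11.] 7.3 z 78.6 dock [ -0.7 -95.8]
fin [618.6 104.8] [58.6 12. ] 5.6 z 78.6 dock [ 0.1 15. ]
fin [617.2 105.5] [57.7 12.1] 5.4 z 81.4 dock [-1.2 15.8]
now [626.2  -4.2 192.1] phi 95.4 t 25.8 gap 48.6 F [-0.2  0.3 -0.4]
(450, 75.9, 195, 84.5) turn [ 0.  -0.3 10.9] cm [16.79  9.63 -0.2 ]
(450, 75.9, 45, 84.5) turn [ 0.  -0.3 10.9] cm [16.72  9.62 14.8 ]
```

{"fn": "carry_out", "kwargs": {
  "steps": [
    [[0, -0.1, 4], [4, 2.4, 0], 110],
    [[0, -0.1, 8], [8, 4.8, 0], 110],
    [[0, -0.1, 10.9], [12, 7.2, 0], 110],
    [[0, -0.1, 10.9], [16.8, 9.6, 0], 110],
    [[0, -0.1, 10.9], [16.8, 9.6, 4], 110],
    [[0, -0.1, 10.9], [16.8, 9.6, 8], 110],
    [[0, -0.1, 10.9], [16.8, 9.6, 8], 110],
    [[0, -0.1, 10.9], [16.8, 9.6, 8], 110]
  ]
}}

```text
clock: 26.8
tcp_pos: [0.451, 0.0754, 0.1146]
orientation: [-0.0, 0.048, 0.999, -0.0]
wrist_force: [-0.4, 0.8, 0.4]
finger_gap: 0.0488
grip_force: 0.0
```

Run:
```python
from h import *
allscene('s11')
plan((450,75.8,45,84.5))
```

```text
fin [432.7 -40.8] [60.  10.2] 7.9 z 68.7 dock [-198.7 -112.5]
fin [449.9  75.4] [62.6 11.8] -5.7 z 68.3 dock [-170.6    1.6]
fin [627.5  -5.6] [62.7 11.1] 7.3 z 78.7 dock [ -1.4 -95.8]
fin [618.4 104.8] [59.6 12. ] 5.5 z 78.6 dock [-0.1 15. ]
now [451.7  75.3 115.2] phi 84.5 t 26.85 gap 48.5 F [0.5 0.1 0.3]
(450, 75.8, 45, 84.5) turn [ 0.   0.1 -0. ] cm [0.18 0.03 7.02]
```

{"fn": "carry_out", "kwargs": {
  "steps": [
    [[0, 0, 0], [0.1, 0.03, 3], 110],
    [[0, 0, 0], [0.1, 0.03, 5], 110],
    [[0, 0, 0], [0.1, 0.03, 6.9], 110],
    [[0, 0, 0], [0.1, 0.03, 6.9], 110],
    [[0, 0, 0], [0.1, 0.03, 6.9], 110],
    [[0, 0, 0], [0.1, 0.03, 6.9], 110],
    [[0, 0, 0], [0.1, 0.03, 6.9], 110],
    [[0, 0, 0], [0.1, 0.03, 6.9], 110]
  ]
}}

```text
clock: 27.85
tcp_pos: [0.45, 0.0758, 0.0455]
orientation: [0.0, 0.048, 0.999, -0.0]
wrist_force: [0.2, -0.0, 0.8]
finger_gap: 0.0488
grip_force: 0.0
```

{"fn": "carry_out", "kwargs": {
  "steps": [
    [[0, 0, 0], [0, 0, 0], 255],
    [[0, 0, 0], [0, 0, 0], 255],
    [[0, 0, 0], [0, 0, 0], 255],
    [[0, 0, 0], [0, 0, 0], 255],
    [[0, 0, 0], [0, 0, 0], 255],
    [[0, 0, 0], [0, 0, -5], 255],
    [[0, 0, 0], [0, 0, -10], 255],
    [[0, 0, 0], [0, 0, -14], 255]
  ]
}}

```text
clock: 28.85
tcp_pos: [0.4495, 0.0757, 0.1861]
orientation: [-0.0, 0.048, 0.999, -0.0]
wrist_force: [0.6, -0.3, -4.4]
finger_gap: 0.0096
grip_force: 108.7
```

Run:
```python
from h import *
plan(bay(2,190,-1),bay(2,110,-1))
```

```text
now [449.5  75.7 186.1] phi 84.5 t 28.85 gap 9.6 F [ 0.6 -0.3 -4.4]
(np.float64(623.0), np.float64(46.5), 190, 95.4) turn [ -0.   -0.  -10.9] cm [-17.55  -1.24  -0.4 ]
(np.float64(623.0), np.float64(46.5), 110, 95.4) turn [ -0.   -0.  -10.9] cm [-17.56  -1.23   7.6 ]
```

{"fn": "carry_out", "kwargs": {
  "steps": [
    [[0, 0, -4], [-5, -0.4, 0], 255],
    [[0, 0, -8], [-10, -0.8, 0], 255],
    [[0, 0, -10.9], [-15, -1.1, 0], 255],
    [[0, 0, -10.9], [-17.6, -1.24, 0], 255],
    [[0, 0, -10.9], [-17.6, -1.24, 0], 255],
    [[0, 0, -10.9], [-17.6, -1.24, 3], 255],
    [[0, 0, -10.9], [-17.6, -1.24, 6], 255],
    [[0, 0, -10.9], [-17.6, -1.24, 8], 255]
  ]
}}

```text
clock: 29.85
tcp_pos: [0.6212, 0.0468, 0.1026]
orientation: [-0.002, -0.047, 0.999, 0.0]
wrist_force: [0.4, -1.0, -4.1]
finger_gap: 0.0098
grip_force: 108.8
```

{"fn": "carry_out", "kwargs": {
  "steps": [
    [[0, 0, 0], [0, 0, 1], 255],
    [[0, 0, 0], [0, 0, 2], 255],
    [[0, 0, 0], [0, 0, 2], 255],
    [[0, 0, 0], [0, 0, 2], 255],
    [[0, 0, 0], [0, 0, 2], 255],
    [[0, 0, 0], [0, 0, 2], 255],
    [[0, 0, 0], [0, 0, 2], 255],
    [[0, 0, 0], [0, 0, 2], 255]
  ]
}}

```text
clock: 30.85
tcp_pos: [0.6239, 0.0466, 0.0853]
orientation: [0.0, -0.047, 0.999, -0.0]
wrist_force: [0.3, 0.0, -3.7]
finger_gap: 0.01
grip_force: 108.8
```

Run:
```python
from h import *
held('s12',2,85); plan(bay(2,80,-1))
```

```text
front X 49.9 147 (want 50)  Y [-80.7  -4.4] mid -42.5 want -43.5
z range [ 43.7 379.2]
dock front X 63.5 506 (want 65)
now [623.8  46.6  85.2] phi 95.4 t 30.9 gap 10.1 F [-0.8  0.5 -4.1]
(np.float64(623.0), np.float64(46.5), 80, 95.4) turn [-0.  0. -0.] cm [ 0.08 -0.    0.52]
```

Front is about 1.3 mm too far forward, so I shift it back 1 mm and insert.

{"fn": "carry_out", "kwargs": {
  "steps": [
    [[0, 0, 0], [0.1, 0, 0.1], 255],
    [[0, 0, 0], [0.1, 0, 0.4], 255],
    [[0, 0, 0], [0.1, 0, 0.7], 255],
    [[0, 0, 0], [0.1, 0, 1.0], 255],
    [[0, 0, 0], [0.1, 0, 1.3], 255],
    [[0, 0, 0], [0.1, 0, 1.6], 255],
    [[0, 0, 0], [0.1, 0, 1.7], 255],
    [[0, 0, 0], [0.1, 0, 1.7], 255]
  ]
}}

```text
clock: 31.9
tcp_pos: [0.6228, 0.0465, 0.0682]
orientation: [-0.0, -0.047, 0.999, -0.0]
wrist_force: [0.1, -0.0, -4.5]
finger_gap: 0.0098
grip_force: 108.8
```

{"fn": "carry_out", "kwargs": {
  "steps": [
    [[0, 0, 0], [0, 0, 0.4], 255],
    [[0, 0, 0], [0, 0, 0.8], 255],
    [[0, 0, 0], [0, 0, 1.1], 255],
    [[0, 0, 0], [0, 0, 1.3], 255],
    [[0, 0, 0], [0, 0, 1.4], 255],
    [[0, 0, 0], [0, 0, 1.4], 255],
    [[0, 0, 0], [0, 0, 1.4], 255],
    [[0, 0, 0], [0, 0, 1.4], 150]
  ]
}}

```text
clock: 32.9
tcp_pos: [0.6237, 0.0465, 0.055]
orientation: [0.001, -0.047, 0.999, -0.0]
wrist_force: [0.3, -0.0, 0.7]
finger_gap: 0.0266
grip_force: 0.0
```

{"fn": "carry_out", "kwargs": {
  "steps": [
    [[0, 0, 0], [0, 0, 0], 150],
    [[0, 0, 0], [0, 0, 0], 150],
    [[0, 0, 0], [0, 0, 0], 150],
    [[0, 0, 0], [0, 0, -4], 150],
    [[0, 0, 0], [0, 0, -10], 130],
    [[0, 0, 0], [0, 0, -14], 110],
    [[0, 0, 0], [0, 0, -14], 110],
    [[0, 0, 0], [0, 0, -14], 110]
  ]
}}

```text
clock: 33.9
tcp_pos: [0.6226, 0.0465, 0.1937]
orientation: [-0.0, -0.047, 0.999, -0.0]
wrist_force: [0.6, 0.6, -0.5]
finger_gap: 0.0485
grip_force: 0.0
```

Run:
```python
from h import *
allscene('s13'); alltop('t5')
plan((431.7,-40.9,115,100.9))
```

```text
fin [628.5  -5.5] [59.6 11.1] 7.3 z 78.4 dock [ -0.4 -95.8]
fin [624.6  46.1] [59.2  9. ] 5.6 z 78.6 dock [  0.6 -44. ]
fin [617.5 104.7] [61.1 12.2] 5.7 z 78.6 dock [-1. 15.]
now [621.8  46.5 192.4] phi 95.4 t 34.0 gap 48.6 F [ 0.1  0.5 -0.5]
(431.7, -40.9, 115, 100.9) turn [ 0.  -0.2 -5.5] cm [19.73 -6.92  7.8 ]
```

{"fn": "carry_out", "kwargs": {
  "steps": [
    [[0, 0, -2], [5, -1.7, 0], 110],
    [[0, 0, -5.5], [10, -3.5, 0], 110],
    [[0, 0, -5.5], [15, -5.2, 0], 110],
    [[0, 0, -5.5], [19.8, -6.9, 0], 110],
    [[0, 0, -5.5], [19.8, -6.9, 2], 110],
    [[0, 0, -5.5], [19.8, -6.9, 2], 110],
    [[0, 0, -5.5], [19.8, -6.9, 2], 110],
    [[0, 0, -5.5], [19.8, -6.9, 2], 110]
  ]
}}

```text
clock: 35.0
tcp_pos: [0.4329, -0.0407, 0.1744]
orientation: [0.0, -0.095, 0.995, -0.0]
wrist_force: [1.1, -0.7, -0.1]
finger_gap: 0.0486
grip_force: 0.0
```

Run:
```python
from h import *
allscene('s14'); 
im,W=cloud('s14'); z=W[...,2]
k=((z>.034)&(z<.045)&(W[...,0]<.53)&(W[...,0]>.34)&(W[...,1]<.2)&(W[...,1]>-.2)).astype(np.uint8)
n,l,st,_=cv2.connectedComponentsWithStats(k)
for i in range(1,n):
    if st[i,4]>40: print(rect(W,l==i),st[i,4])
plan((431.7,-40.9,45,100.9))
```

```text
fin [432.7 -40.9] [60.  10.2] 7.9 z 68.2 dock [-198.7 -112.6]
fin [628.   -5.6] [59.8 11.1] 7.4 z 78.3 dock [ -0.9 -95.8]
fin [624.5  46.1] [58.5  9. ] 5.8 z 78.6 dock [  0.5 -44. ]
fin [617.6 104.7] [59.  12.1] 5.5 z 78.3 dock [-0.9 15. ]
(array([ 394.6, -125.6]), array([45.9, 39.5]), 8.3) 146
(array([433.5, -41.3]), array([103.7,  57.9]), 10.6) 558
now [432.8 -40.7 174.4] phi 100.9 t 35.05 gap 48.7 F [-1.   0.1  0.3]
(431.7, -40.9, 45, 100.9) turn [-0.  0.  0.] cm [ 0.12  0.   12.94]
```

Module a is still in place.

{"fn": "carry_out", "kwargs": {
  "steps": [
    [[0, 0, 0], [0.1, 0, 4], 110],
    [[0, 0, 0], [0.1, 0, 8], 110],
    [[0, 0, 0], [0.1, 0, 11], 110],
    [[0, 0, 0], [0.1, 0, 12.9], 110],
    [[0, 0, 0], [0.1, 0, 12.9], 110],
    [[0, 0, 0], [0.1, 0, 12.9], 110],
    [[0, 0, 0], [0.1, 0, 12.9], 110],
    [[0, 0, 0], [0.1, 0, 12.9], 110]
  ]
}}

```text
clock: 36.05
tcp_pos: [0.4319, -0.0412, 0.046]
orientation: [0.001, -0.095, 0.995, -0.0]
wrist_force: [0.2, 0.1, -1.5]
finger_gap: 0.0488
grip_force: 0.0
```

{"fn": "carry_out", "kwargs": {
  "steps": [
    [[0, 0, 0], [0, 0, 0], 255],
    [[0, 0, 0], [0, 0, 0], 255],
    [[0, 0, 0], [0, 0, 0], 255],
    [[0, 0, 0], [0, 0, 0], 255],
    [[0, 0, 0], [0, 0, 0], 255],
    [[0, 0, 0], [0, 0, -5], 255],
    [[0, 0, 0], [0, 0, -10], 255],
    [[0, 0, 0], [0, 0, -15], 255]
  ]
}}

```text
clock: 37.05
tcp_pos: [0.4301, -0.0407, 0.1958]
orientation: [-0.001, -0.095, 0.995, 0.0]
wrist_force: [0.7, -0.5, -5.8]
finger_gap: 0.0098
grip_force: 108.8
```

Run:
```python
from h import *
plan(bay(0,190,-1.8),bay(0,110,-1.8))
```

```text
now [430.1 -40.7 195.8] phi 100.9 t 37.05 gap 9.8 F [ 0.7 -0.5 -5.8]
(np.float64(610.3), np.float64(171.9), 190, 95.4) turn [ 0.  -0.1  5.5] cm [-21.71  17.47   0.55]
(np.float64(610.3), np.float64(171.9), 110, 95.4) turn [ 0.  -0.1  5.5] cm [-21.73  17.47   8.55]
```

{"fn": "carry_out", "kwargs": {
  "steps": [
    [[0, 0, 2], [-4, 3.2, 0], 255],
    [[0, 0, 5.5], [-8, 6.4, 0], 255],
    [[0, 0, 5.5], [-12, 9.6, 0], 255],
    [[0, 0, 5.5], [-16, 12.8, 0], 255],
    [[0, 0, 5.5], [-20, 16, 0], 255],
    [[0, 0, 5.5], [-21.6, 17.47, 0], 255],
    [[0, 0, 5.5], [-21.6, 17.47, 2], 255],
    [[0, 0, 5.5], [-21.6, 17.47, 6], 255]
  ]
}}

```text
clock: 38.05
tcp_pos: [0.6112, 0.172, 0.1346]
orientation: [0.001, -0.047, 0.999, 0.0]
wrist_force: [-0.1, 0.1, -6.4]
finger_gap: 0.0099
grip_force: 109.1
```

{"fn": "carry_out", "kwargs": {
  "steps": [
    [[0, 0, 0], [0, 0, 2], 255],
    [[0, 0, 0], [0, 0, 4], 255],
    [[0, 0, 0], [0, 0, 5], 255],
    [[0, 0, 0], [0, 0, 5], 255],
    [[0, 0, 0], [0, 0, 5], 255],
    [[0, 0, 0], [0, 0, 5], 255],
    [[0, 0, 0], [0, 0, 5], 255],
    [[0, 0, 0], [0, 0, 5], 255]
  ]
}}

```text
clock: 39.05
tcp_pos: [0.6105, 0.1714, 0.0856]
orientation: [0.0, -0.047, 0.999, -0.0]
wrist_force: [-0.0, -0.0, -4.4]
finger_gap: 0.01
grip_force: 109.0
```

Run:
```python
from h import *
s=env.get_state()['tcp_pos'][2]*1000
held('s15',0,s); plan(bay(0,80,-1))
```

```text
front X 48.8 187 (want 50)  Y [ 53.  109.4] mid 81.2 want 82.5
z range [ 43.7 379.2]
dock front X 63.7 513 (want 65)
now [610.4 171.4  85.5] phi 95.4 t 39.1 gap 9.5 F [-1.3  0.4 -4.6]
(np.float64(611.1), np.float64(171.9), 80, 95.4) turn [-0.  0. -0.] cm [-0.07  0.04  0.55]
```

{"fn": "carry_out", "kwargs": {
  "steps": [
    [[0, 0, 0], [0, 0.08, 0.1], 255],
    [[0, 0, 0], [0, 0.08, 0.4], 255],
    [[0, 0, 0], [0, 0.08, 0.7], 255],
    [[0, 0, 0], [0, 0.08, 1.0], 255],
    [[0, 0, 0], [0, 0.08, 1.3], 255],
    [[0, 0, 0], [0, 0.08, 1.6], 255],
    [[0, 0, 0], [0, 0.08, 1.7], 255],
    [[0, 0, 0], [0, 0.08, 1.7], 255]
  ]
}}

```text
clock: 40.1
tcp_pos: [0.6102, 0.1722, 0.0681]
orientation: [-0.0, -0.047, 0.999, -0.0]
wrist_force: [0.2, -0.8, -4.2]
finger_gap: 0.0101
grip_force: 109.0
```

{"fn": "carry_out", "kwargs": {
  "steps": [
    [[0, 0, 0], [0, 0, 0.4], 255],
    [[0, 0, 0], [0, 0, 0.8], 255],
    [[0, 0, 0], [0, 0, 1.1], 255],
    [[0, 0, 0], [0, 0, 1.3], 255],
    [[0, 0, 0], [0, 0, 1.4], 255],
    [[0, 0, 0], [0, 0, 1.4], 255],
    [[0, 0, 0], [0, 0, 1.4], 255],
    [[0, 0, 0], [0, 0, 1.4], 150]
  ]
}}

```text
clock: 41.1
tcp_pos: [0.6112, 0.1723, 0.0552]
orientation: [0.001, -0.047, 0.999, 0.0]
wrist_force: [-0.4, 0.1, -0.6]
finger_gap: 0.027
grip_force: 0.0
```

{"fn": "carry_out", "kwargs": {
  "steps": [
    [[0, 0, 0], [0, 0, 0], 150],
    [[0, 0, 0], [0, 0, 0], 150],
    [[0, 0, 0], [0, 0, 0], 150],
    [[0, 0, 0], [0, 0, -4], 150],
    [[0, 0, 0], [0, 0, -10], 130],
    [[0, 0, 0], [0, 0, -16], 110],
    [[0, 0, 0], [0, 0, -18], 110],
    [[0, 0, 0], [0, 0, -18], 110]
  ]
}}

```text
clock: 42.1
tcp_pos: [0.6115, 0.1724, 0.2364]
orientation: [0.002, -0.047, 0.999, 0.0]
wrist_force: [-0.6, -0.8, 0.2]
finger_gap: 0.0485
grip_force: 0.0
```

Run:
```python
from h import *
plan((561,-275,220,6.4),(561,-275,118,6.4)); allscene('s16')
```

```text
now [611.5 172.4 236.4] phi 95.4 t 42.1 gap 48.5 F [-0.6 -0.8  0.2]
(561, -275, 220, 6.4) turn [ 0.2  0.2 89. ] cm [  9.24 -44.06   1.59]
(561, -275, 118, 6.4) turn [ 0.2  0.2 89. ] cm [  9.29 -44.07  11.79]
fin [627.8  -5.6] [61.4 11.1] 7.4 z 78.3 dock [ -1.1 -95.8]
fin [624.3  46. ] [59.8  9. ] 5.5 z 79.0 dock [  0.2 -44.1]
fin [617.4 104.8] [59.4 12.1] 5.9 z 78.5 dock [-1.1 15.1]
fin [611.6 171.9] [60.3 12.4] 4.8 z 78.6 dock [-0.5 82.4]
```

{"fn": "carry_out", "kwargs": {
  "steps": [
    [[0, 0, 10], [1, -5, 0.5], 110],
    [[0, 0, 20], [2, -10, 0.5], 110],
    [[0, 0, 30], [3, -15, 0.5], 110],
    [[0, 0, 40], [5, -20, 0.5], 110],
    [[0, 0, 50], [6, -26, 0.5], 110],
    [[0, 0, 60], [7, -32, 0.5], 110],
    [[0, 0, 70], [8, -38, 0.5], 110],
    [[0, 0, 80], [9.3, -44, 0.5], 110]
  ]
}}

```text
clock: 43.15
tcp_pos: [0.5578, -0.276, 0.2265]
orientation: [-0.002, 0.608, 0.794, -0.0]
wrist_force: [0.4, 0.4, -0.8]
finger_gap: 0.0484
grip_force: 0.0
```

Run:
```python
from h import *
plan((561.2,-275,220,6.4),(561.2,-275,113,6.4))
```

```text
now [ 557.8 -276.   226.5] phi 15.1 t 43.15 gap 48.4 F [ 0.4  0.4 -0.8]
(561.2, -275, 220, 6.4) turn [-0.1 -0.2  8.7] cm [0.   0.36 0.65]
(561.2, -275, 113, 6.4) turn [-0.1 -0.2  8.7] cm [-0.03  0.38 11.35]
```

{"fn": "carry_out", "kwargs": {
  "steps": [
    [[0, 0, 8.7], [0, 0.3, 1], 110],
    [[0, 0, 8.7], [0, 0.3, 3], 110],
    [[0, 0, 8.7], [0, 0.3, 6], 110],
    [[0, 0, 8.7], [0, 0.3, 6], 110],
    [[0, 0, 8.7], [0, 0.3, 6], 110],
    [[0, 0, 8.7], [0, 0.3, 6], 110],
    [[0, 0, 8.7], [0, 0.3, 6], 110],
    [[0, 0, 8.7], [0, 0.3, 6], 110]
  ]
}}

```text
clock: 44.15
tcp_pos: [0.5622, -0.2739, 0.1699]
orientation: [0.001, 0.665, 0.747, 0.0]
wrist_force: [0.1, 0.4, 0.2]
finger_gap: 0.0483
grip_force: 0.0
```

Run:
```python
from h import *
plan((561.2,-275,113,6.4))
```

```text
now [ 562.2 -273.9  169.9] phi 6.7 t 44.15 gap 48.3 F [0.1 0.4 0.2]
(561.2, -275, 113, 6.4) turn [0.1 0.  0.3] cm [-0.09 -0.12  5.69]
```

{"fn": "carry_out", "kwargs": {
  "steps": [
    [[0, 0, 0.3], [-0.1, -0.1, 2], 110],
    [[0, 0, 0.3], [-0.1, -0.1, 4], 110],
    [[0, 0, 0.3], [-0.1, -0.1, 5.5], 110],
    [[0, 0, 0.3], [-0.1, -0.1, 5.5], 110],
    [[0, 0, 0.3], [-0.1, -0.1, 5.5], 255],
    [[0, 0, 0.3], [-0.1, -0.1, 5.5], 255],
    [[0, 0, 0.3], [-0.1, -0.1, 5.5], 255],
    [[0, 0, 0.3], [-0.1, -0.1, 5.5], 255]
  ],
  "force": 30
}}

```text
clock: 45.15
tcp_pos: [0.5616, -0.2753, 0.1153]
orientation: [0.001, 0.667, 0.745, 0.0]
wrist_force: [-0.7, -0.2, 5.3]
finger_gap: 0.0111
grip_force: 34.2
```

Run:
```python
from h import *
c,s=np.cos(np.radians(6.4)),np.sin(np.radians(6.4))
plan((561.2-86*c,-275-86*s,115,6.4))
```

```text
now [ 561.6 -275.3  115.3] phi 6.4 t 45.15 gap 11.1 F [-0.7 -0.2  5.3]
(np.float64(475.73595895218875), np.float64(-284.586328169744), 115, 6.4) turn [ 0.1  0.1 -0. ] cm [ 0.03 -8.64  0.02]
```

{"fn": "carry_out", "kwargs": {
  "steps": [
    [[0, 0, 0], [0, -1.2, 0], 255],
    [[0, 0, 0], [0, -2.5, 0], 255],
    [[0, 0, 0], [0, -3.8, 0], 255],
    [[0, 0, 0], [0, -5.2, 0], 255],
    [[0, 0, 0], [0, -6.6, 0], 255],
    [[0, 0, 0], [0, -7.9, 0], 255],
    [[0, 0, 0], [0, -8.6, 0], 255],
    [[0, 0, 0], [0, -8.6, 0], 255]
  ]
}}

```text
clock: 46.15
tcp_pos: [0.4771, -0.2843, 0.1153]
orientation: [0.002, 0.666, 0.746, 0.002]
wrist_force: [5.7, 2.9, 3.6]
finger_gap: 0.0112
grip_force: 34.2
```

{"fn": "carry_out", "kwargs": {
  "steps": [
    [[0, 0, 0], [0, 0, 0], 255],
    [[0, 0, 0], [0, 0, 0], 255],
    [[0, 0, 0], [0, 0, 0], 255],
    [[0, 0, 0], [0, 0, 0], 110],
    [[0, 0, 0], [0, 0, 0], 110],
    [[0, 0, 0], [0, 0, 0], 110],
    [[0, 0, 0], [0, 0, -6], 110],
    [[0, 0, 0], [0, 0, -12], 110]
  ]
}}

```text
clock: 47.15
tcp_pos: [0.4747, -0.2841, 0.2346]
orientation: [-0.001, 0.667, 0.745, -0.0]
wrist_force: [1.2, -0.8, 1.1]
finger_gap: 0.0488
grip_force: 0.0
```

Run:
```python
from h import *
im,d=snap('scene','s17'); im2,_=snap('top','t6')
a=cv2.resize(im[200:320,130:240],None,fx=4,fy=4,interpolation=2); b=cv2.resize(im2[180:300,410:500],None,fx=4,fy=4,interpolation=2)
cv2.imwrite('pics/c17.png',np.hstack([a,b])[:,:,::-1]); plan()
```

```text
now [ 478.  -286.7  241.3] phi 6.4 t 47.25 gap 48.7 F [ 0.8 -0.2  0.1]
```

View pics/c17.png

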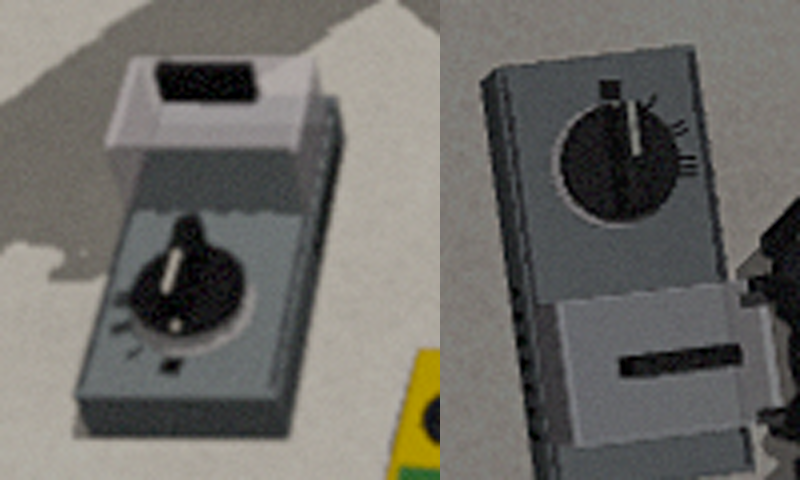

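Hood is back (fin at crop (680,360)); the knob is clear, with its pointer at (632,128) and the marks running clockwise from the square (610,88).

Run:
```python
from h import *
im,W=cloud('t6'); z=W[...,2]
m=np.zeros(z.shape,bool); m[185:245,425:495]=1
k=m&(z>.085)&(z<.105); print('bar',rect(W,k),k.sum(),np.median(z[k]))
k=m&(z>.052)&(z<.075); print('skirt',rect(W,k),np.median(z[k]))
m[:]=0;m[240:310,420:500]=1
k=m&(z>.125)&(z<.145); print('fin',rect(W,k),k.sum())
plan((591,-270.8,180,96),(591,-270.8,75,96))
```

```text
bar (array([ 591.4, -270.8]), array([60.1, 15. ]), 5.0) 202 0.09662276120772773
skirt (array([ 589.5, -267.5]), array([99.7, 66.1]), -62.5) 0.06738058874916097
fin (array([ 476.6, -283.2]), array([61.4, 12. ]), -83.9) 170
now [ 478.  -286.7  241.3] phi 6.4 t 47.25 gap 48.7 F [ 0.8 -0.2  0.1]
(591, -270.8, 180, 96) turn [ -0.    0.7 -89.6] cm [ 0.38 11.35  6.22]
(591, -270.8, 75, 96) turn [ -0.    0.7 -89.6] cm [ 0.46 11.27 16.72]
```

{"fn": "carry_out", "kwargs": {
  "steps": [
    [[0, 0, -10], [0, 2, 0], 110],
    [[0, 0, -20], [0, 4, 0], 110],
    [[0, 0, -30], [0, 6, 0], 110],
    [[0, 0, -40], [0.2, 8, 0], 110],
    [[0, 0, -50], [0.2, 10, 0], 110],
    [[0, 0, -60], [0.3, 11.4, 0], 110],
    [[0, 0, -70], [0.3, 11.4, 2], 110],
    [[0, 0, -80], [0.3, 11.4, 4], 110]
  ]
}}

```text
clock: 48.25
tcp_pos: [0.5886, -0.2688, 0.1931]
orientation: [-0.0, 0.028, 1.0, -0.0]
wrist_force: [-0.6, 0.1, 0.5]
finger_gap: 0.0484
grip_force: 0.0
```

{"fn": "carry_out", "kwargs": {
  "steps": [
    [[0, 0, -10], [0, 0, 1], 110],
    [[0, 0, -10], [0, 0, 2], 110],
    [[0, 0, -10], [0, 0, 3], 110],
    [[0, 0, -10], [0, 0, 3], 110],
    [[0, 0, -10], [0, 0, 3], 110],
    [[0, 0, -10], [0, 0, 3], 110],
    [[0, 0, -10], [0, 0, 3], 110],
    [[0, 0, -10], [0, 0, 3], 110]
  ]
}}

```text
clock: 49.25
tcp_pos: [0.5886, -0.2689, 0.1645]
orientation: [0.0, -0.056, 0.998, -0.0]
wrist_force: [-0.4, 0.9, -0.2]
finger_gap: 0.0488
grip_force: 0.0
```

Run:
```python
from h import *
plan((591,-270.8,73,95.2))
```

```text
now [ 588.6 -268.9  164.5] phi 96.4 t 49.25 gap 48.8 F [-0.4  0.9 -0.2]
(591, -270.8, 73, 95.2) turn [-0.   0.   1.2] cm [-0.21 -0.21  9.15]
```

{"fn": "carry_out", "kwargs": {
  "steps": [
    [[0, 0, 1.2], [-0.2, -0.2, 2], 110],
    [[0, 0, 1.2], [-0.2, -0.2, 5], 110],
    [[0, 0, 1.2], [-0.2, -0.2, 8], 110],
    [[0, 0, 1.2], [-0.2, -0.2, 9], 110],
    [[0, 0, 1.2], [-0.2, -0.2, 9], 110],
    [[0, 0, 1.2], [-0.2, -0.2, 9], 110],
    [[0, 0, 1.2], [-0.2, -0.2, 9], 110],
    [[0, 0, 1.2], [-0.2, -0.2, 9], 110]
  ],
  "force": 60
}}

```text
clock: 50.25
tcp_pos: [0.5912, -0.2709, 0.0752]
orientation: [0.001, -0.045, 0.999, -0.0]
wrist_force: [0.5, -0.7, -0.2]
finger_gap: 0.0488
grip_force: 0.0
```

{"fn": "carry_out", "kwargs": {
  "steps": [
    [[0, 0, 0], [0, 0, 0], 255],
    [[0, 0, 0], [0, 0, 0], 255],
    [[0, 0, 0], [0, 0, 0], 255],
    [[0, 0, 0], [0, 0, 0], 255],
    [[0, 0, 0], [0, 0, 0], 255],
    [[0, 0, 0], [0, 0, 0], 255],
    [[0, 0, 0], [0, 0, 0], 255],
    [[0, 0, 0], [0, 0, 0], 255]
  ]
}}

```text
clock: 51.25
tcp_pos: [0.5909, -0.271, 0.0744]
orientation: [0.0, -0.045, 0.999, -0.0]
wrist_force: [-2.1, -3.3, 4.0]
finger_gap: 0.0147
grip_force: 61.7
```

{"fn": "carry_out", "kwargs": {
  "steps": [
    [[0, 0, 0], [0, 0, 0.3], 255],
    [[0, 0, 0], [0, 0, 0.6], 255],
    [[0, 0, 0], [0, 0, 0.9], 255],
    [[0, 0, 0], [0, 0, 1.2], 255],
    [[0, 0, 0], [0, 0, 1.4], 255],
    [[0, 0, 0], [0, 0, 1.4], 255],
    [[0, 0, 0], [0, 0, 1.4], 255],
    [[0, 0, 0], [0, 0, 1.4], 255]
  ]
}}

```text
clock: 52.25
tcp_pos: [0.5911, -0.2711, 0.0644]
orientation: [0.001, -0.045, 0.999, -0.001]
wrist_force: [-8.3, -0.3, 26.6]
finger_gap: 0.0145
grip_force: 64.8
```

{"fn": "carry_out", "kwargs": {
  "steps": [
    [[0, 0, 9], [0, 0, 0], 255],
    [[0, 0, 18], [0, 0, 0], 255],
    [[0, 0, 27], [0, 0, 0], 255],
    [[0, 0, 36], [0, 0, 0], 255],
    [[0, 0, 45], [0, 0, 0], 255],
    [[0, 0, 54], [0, 0, 0], 255],
    [[0, 0, 63], [0, 0, 0], 255],
    [[0, 0, 67.4], [0, 0, 0], 255]
  ]
}}

```text
clock: 53.25
tcp_pos: [0.5914, -0.2707, 0.0644]
orientation: [0.002, 0.518, 0.856, 0.0]
wrist_force: [-6.2, 0.8, 26.6]
finger_gap: 0.0147
grip_force: 64.8
```

{"fn": "carry_out", "kwargs": {
  "steps": [
    [[0, 0, 0], [0, 0, 0], 255],
    [[0, 0, 0], [0, 0, 0], 255],
    [[0, 0, 0], [0, 0, 0], 255],
    [[0, 0, 0], [0, 0, 0], 255],
    [[0, 0, 0], [0, 0, 0], 255],
    [[0, 0, 0], [0, 0, 0], 255],
    [[0, 0, 0], [0, 0, 0], 255],
    [[0, 0, 0], [0, 0, 0], 255]
  ]
}}

```text
clock: 54.25
tcp_pos: [0.5914, -0.2707, 0.0645]
orientation: [0.002, 0.516, 0.856, 0.0]
wrist_force: [-6.9, 1.5, 25.8]
finger_gap: 0.0145
grip_force: 64.8
```

Run:
```python
from h import *
plan(); print(env.get_state()['ft_torque'])
```

```text
now [ 591.4 -270.7   64.5] phi 27.8 t 54.25 gap 14.5 F [-6.9  1.5 25.8]
[ 0.24982838  1.66971389 -0.0801126 ]
```

Angle reached. I raise the knob slowly while still holding it, then release.

{"fn": "carry_out", "kwargs": {
  "steps": [
    [[0, 0, 0], [0, 0, -0.4], 255],
    [[0, 0, 0], [0, 0, -0.8], 255],
    [[0, 0, 0], [0, 0, -1.2], 255],
    [[0, 0, 0], [0, 0, -1.4], 255],
    [[0, 0, 0], [0, 0, -1.4], 255],
    [[0, 0, 0], [0, 0, -1.4], 255],
    [[0, 0, 0], [0, 0, -1.4], 255],
    [[0, 0, 0], [0, 0, -1.4], 255]
  ]
}}

```text
clock: 55.25
tcp_pos: [0.5912, -0.2706, 0.0742]
orientation: [0.0, 0.517, 0.856, 0.0]
wrist_force: [2.0, -2.2, 3.5]
finger_gap: 0.0146
grip_force: 61.7
```

{"fn": "carry_out", "kwargs": {
  "steps": [
    [[0, 0, 0], [0, 0, 0], 110],
    [[0, 0, 0], [0, 0, 0], 110],
    [[0, 0, 0], [0, 0, 0], 110],
    [[0, 0, 0], [0, 0, 0], 110],
    [[0, 0, 0], [0, 0, -3], 110],
    [[0, 0, 0], [0, 0, -8], 110],
    [[0, 0, 0], [0, 0, -14], 110],
    [[0, 0, 0], [0, 0, -16], 110]
  ]
}}

```text
clock: 56.25
tcp_pos: [0.5921, -0.2714, 0.2392]
orientation: [0.003, 0.517, 0.856, -0.0]
wrist_force: [-1.1, 0.5, -1.1]
finger_gap: 0.0484
grip_force: 0.0
```

Run:
```python
from h import *
plan((476.8,-284,220,6.4),(476.8,-284,115,6.4)); snap('scene','s18')
im,W=cloud('s18'); z=W[...,2]
m=(abs(W[...,0]-.591)<.045)&(abs(W[...,1]+.271)<.045)&(z>.083)&(z<.104)
print('bar',rect(W,m),m.sum(),np.percentile(z[m],[5,50,95]))
```

```text
now [ 592.1 -271.4  239.2] phi 27.8 t 56.25 gap 48.4 F [-1.1  0.5 -1.1]
(476.8, -284, 220, 6.4) turn [ 0.3  0.3 21.4] cm [  4.27 -10.8    1.85]
(476.8, -284, 115, 6.4) turn [ 0.3  0.3 21.4] cm [  4.33 -10.83  12.35]
bar (array([ 593.5, -271.1]), array([60.9, 18.7]), -62.0) 220 [0.08425011 0.09310845 0.09621978]
```

{"fn": "carry_out", "kwargs": {
  "steps": [
    [[0, 0, 8], [1.5, -4, 0], 110],
    [[0, 0, 16], [3, -8, 0], 110],
    [[0, 0, 21.4], [4.3, -10.8, 0], 110],
    [[0, 0, 21.4], [4.3, -10.8, 2], 110],
    [[0, 0, 21.4], [4.3, -10.8, 5], 110],
    [[0, 0, 21.4], [4.3, -10.8, 7], 110],
    [[0, 0, 21.4], [4.3, -10.8, 7], 110],
    [[0, 0, 21.4], [4.3, -10.8, 7], 110]
  ],
  "force": 30
}}

```text
clock: 57.3
tcp_pos: [0.4753, -0.283, 0.1646]
orientation: [0.0, 0.667, 0.745, -0.0]
wrist_force: [-0.0, -0.6, 0.4]
finger_gap: 0.0487
grip_force: 0.0
```

Run:
```python
from h import *
plan((476.6,-284,115,6.4))
```

```text
now [ 475.3 -283.   164.6] phi 6.4 t 57.3 gap 48.7 F [-0.  -0.6  0.4]
(476.6, -284, 115, 6.4) turn [0. 0. 0.] cm [-0.11  0.12  4.96]
```

{"fn": "carry_out", "kwargs": {
  "steps": [
    [[0, 0, 0], [0, 0.1, 2], 110],
    [[0, 0, 0], [0, 0.1, 4], 110],
    [[0, 0, 0], [0, 0.1, 5], 110],
    [[0, 0, 0], [0, 0.1, 5], 110],
    [[0, 0, 0], [0, 0.1, 5], 255],
    [[0, 0, 0], [0, 0.1, 5], 255],
    [[0, 0, 0], [0, 0.1, 5], 255],
    [[0, 0, 0], [0, 0.1, 5], 255]
  ]
}}

```text
clock: 58.3
tcp_pos: [0.477, -0.2832, 0.1153]
orientation: [0.001, 0.667, 0.745, 0.0]
wrist_force: [1.8, 1.3, 6.6]
finger_gap: 0.0111
grip_force: 35.0
```

{"fn": "carry_out", "kwargs": {
  "steps": [
    [[0, 0, 0], [0, 1.5, 0], 255],
    [[0, 0, 0], [0, 3, 0], 255],
    [[0, 0, 0], [0, 4.5, 0], 255],
    [[0, 0, 0], [0, 6, 0], 255],
    [[0, 0, 0], [0, 7.5, 0], 255],
    [[0, 0, 0], [0, 9, 0], 255],
    [[0, 0, 0], [0, 10.5, 0], 255],
    [[0, 0, 0], [0, 11.5, 0], 255]
  ]
}}

```text
clock: 59.3
tcp_pos: [0.5911, -0.271, 0.1153]
orientation: [0.001, 0.667, 0.745, -0.001]
wrist_force: [-1.8, -2.0, 6.0]
finger_gap: 0.0111
grip_force: 35.1
```

{"fn": "carry_out", "kwargs": {
  "steps": [
    [[0, 0, 0], [0, 0.3, 0], 255],
    [[0, 0, 0], [0, 0.3, 0], 255],
    [[0, 0, 0], [0, 0.3, 0], 255],
    [[0, 0, 0], [0, 0.3, 0], 255],
    [[0, 0, 0], [0, 0.3, 0], 255],
    [[0, 0, 0], [0, 0.3, 0], 255],
    [[0, 0, 0], [0, 0.3, 0], 255],
    [[0, 0, 0], [0, 0.3, 0], 255]
  ]
}}

```text
clock: 60.3
tcp_pos: [0.5915, -0.271, 0.1152]
orientation: [-0.0, 0.667, 0.745, -0.002]
wrist_force: [-8.0, -2.2, 9.3]
finger_gap: 0.0114
grip_force: 35.5
```

Run:
```python
from h import *
plan((591.2,-271,115,6.4))
```

```text
now [ 591.5 -271.   115.2] phi 6.3 t 60.3 gap 11.4 F [-8.  -2.2  9.3]
(591.2, -271, 115, 6.4) turn [-0.2  0.1 -0.1] cm [-0.   -0.03  0.02]
```

Against the home stop (8 N). I relax, release, retreat and check.

{"fn": "carry_out", "kwargs": {
  "steps": [
    [[0, 0, 0], [0, -0.2, 0], 255],
    [[0, 0, 0], [0, -0.2, 0], 110],
    [[0, 0, 0], [0, -0.2, 0], 110],
    [[0, 0, 0], [0, -0.2, 0], 110],
    [[0, 0, 0], [0, -0.2, -5], 110],
    [[0, 0, 0], [-3, -6, -10], 110],
    [[0, 0, 0], [-4, -12, -12], 110],
    [[0, 0, 0], [-4, -18, -12], 110]
  ]
}}

```text
clock: 61.3
tcp_pos: [0.4342, -0.3285, 0.2344]
orientation: [0.002, 0.666, 0.746, -0.0]
wrist_force: [0.2, -2.3, 0.6]
finger_gap: 0.0488
grip_force: 0.0
```

{"fn": "carry_out", "kwargs": {
  "steps": [
    [[0, 0, 0], [0, -2, 0], 110],
    [[0, 0, 0], [0, -2, 0], 110],
    [[0, 0, 0], [0, -2, 0], 110],
    [[0, 0, 0], [0, -2, 0], 110],
    [[0, 0, 0], [0, -2, 0], 110],
    [[0, 0, 0], [0, -2, 0], 110],
    [[0, 0, 0], [0, -2, 0], 110],
    [[0, 0, 0], [0, -2, 0], 110]
  ]
}}

```text
clock: 62.3
tcp_pos: [0.4147, -0.3291, 0.2327]
orientation: [0.0, 0.667, 0.745, 0.0]
wrist_force: [-1.7, 1.4, 0.5]
finger_gap: 0.0484
grip_force: 0.0
```

Run:
```python
from h import *
plan(); allscene('s19'); alltop('t7')
im,W=cloud('t7'); z=W[...,2]
m=np.zeros(z.shape,bool); m[180:310,410:500]=1
k=m&(z>.125)&(z<.145); print('hood fin',rect(W,k),k.sum())
im2=cloud('s19')[0]
cv2.imwrite('pics/c19.png',np.hstack([cv2.resize(im2[210:315,140:330],None,fx=2.5,fy=2.5),cv2.resize(im[180:285,420:490],None,fx=2.5,fy=2.5)])[:,:,::-1])
```

```text
now [ 414.7 -329.1  232.7] phi 6.4 t 62.3 gap 48.4 F [-1.7  1.4  0.5]
fin [630.3  -3.7] [60. 12.] 4.7 z 78.7 dock [  1.5 -94.2]
fin [624.1  46.1] [60.  9.] 5.7 z 78.7 dock [  0.1 -44. ]
fin [617.9 104.8] [59.6 12.1] 5.6 z 78.4 dock [-0.6 15. ]
fin [611.7 171.8] [59.8 12.6] 4.9 z 78.4 dock [-0.5 82.3]
fin [629.7  -2.9] [57.6 11.8] 5.1 z 81.4 dock [  1.  -93.3]
fin [623.4  46.9] [58.1 11.6] 5.1 z 81.3 dock [ -0.6 -43.1]
fin [616.7 105.4] [58.8 11.8] 5.5 z 81.7 dock [-1.7 15.7]
fin [610.8 172.5] [59.  12.3] 5.5 z 81.2 dock [-1.3 83.1]
hood fin (array([ 591.5, -271.4]), array([59.5, 12.4]), -83.4) 164
```

View pics/c19.png

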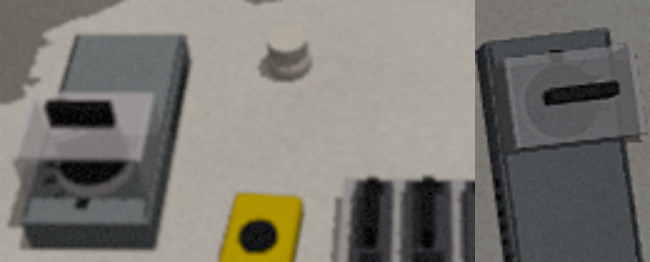

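The hood sits home over the knob (fin at crop (580,92)) and all four fins are in their bays.

```bash
python3 -c "
from workcell import env
print(env.hand_in())"
```

```text
the job is handed in; nothing more can be done
None
```

The job is handed in; no verdict was returned. By my last camera check, all four modules sit at the bottom of their narrowest bays and the hood is fully home. I measured the knob sprung up at about 1.19 rad (two-bar) before the hood went over it. I never moved near the mug and did not re-check it at the end.

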